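# Clamp a plaster mould in the mould press

## Robot

A 6-joint arm with a two-finger parallel gripper is mounted at the origin on a cart in front of the work surface, level with it; the furniture and walls round the work are solid. World frame = base frame: x ahead of the robot, y to its left, z up, the work surface at z = 0. Lengths are in m, angles in rad, forces in N, time in s.
With the tool pointing down it reaches from about 0.275 to 0.725 m from the base axis. Payload 5.6 kg.
Tool frame: the origin (TCP) lies at the very end of the fingers, on their centre line; the grasp point (between the pads) lies 19 mm behind it; z points along the fingers, y is the direction in which the jaws open and shut (so a half turn about z gives the same grasp; the last joint's range is limited). The gripper opens to 85 mm and grips with 20 to 120 N. Pads are 22 mm wide; open, the fingers measure 114 mm over their backs; the gripper's body (76 mm by 85 mm) begins 54 mm behind the grasp point. The pads swing forward as they close: fully open they stand 13 mm farther back than shut.
Start: joints at [-0.898, 0.255, 0.108, 0, -1.424, -0.285], TCP at [0.208, -0.509, 0.196] pointing down, gripper open.
Joint ranges: [-2.95, 2.95], [-1.21, 1.97], [-1.09, 1.5], [-2.87, 1.71], [-2.94, -0.07], [-3.05, 3.05]. Speed limits (rad/s): [2.57, 2.57, 3.14, 3.14, 3.14, 3.14].

## Interface

Orientations are given as a unit quaternion [x, y, z, w].
In Python, from rig import env, eyes gives the robot as it stands.
- The arm moves only by the tool step_arm, never from a script. Its argument "increments" is text: rows parted by semicolons, each of 5 numbers parted by spaces: the opening, from 0 (shut) to 1 (fully open), then the shift along the world's x, y, z in m, then the turn about the world's z in rad. A call has exactly 8 rows; each row is the pose to reach, as a shift and turn from the pose commanded when the call began; what a row does not reach only later rows make up. A row lasts 1/12 s, in which the tool goes at most 41.7 mm and 7.16 degrees, less where a joint would pass 70% of its speed; a pose out of reach is approached as far as the arm can. A call with a gripper value outside its range is refused whole. The fingers move at their own pace and stop on an object; "grip_force" is the grip in N (left out, the last holds). Time passes only in rows, so rows that repeat a pose let the fingers close, or fill a call up. It gives the time, the measured TCP pose, the force and the opening at its end, in the units of the state.
- env.sense(): the state, without advancing time (a new reading comes with each control period).
- eyes.get_image(name): name is "scene" or "top" or "wrist"; returns a dict with "img" (384x512x3 uint8, red, green, blue), "camera_matrix" (3x3 intrinsics, pixels), "k1" (the pictures are not rectified: a ray, as slopes to the right and down, at radius r is drawn at 1 + k1 r^2 times it, then the intrinsics apply), "rvec" (rotation vector, rad) and "tvec" (3), from world to camera coordinates, as OpenCV has them. Camera axes: x right, y down, z forward; pixel columns grow to the right and rows downward; lengths in m; the calibration is good to about 2 mm. A picture is of the moment at which its call begins. There is no depth.
- env.job_done(): hands the job in, once; it reports no verdict.
The state is a dict: "clock": time; "joint_positions": joint angles; "dq": joint speeds; "joint_efforts": joint torques, N m; "ee_pos": TCP position; "tcp_rot": TCP orientation; "wrist_force": force on the tool from outside, world axes, zero at the start; "moment": the same for the moment, N m; "gripper_width": finger opening in m.
Only numpy, scipy, OpenCV 4.12 (cv2) and the standard library are available. Lean on these libraries where they do the work, as an engineer would, in place of code of your own. Each camera call takes 0.05 s, during which the arm holds its last target.

## Task

Set the plaster mould flat in the press's tray, its long side along the tray, and push the tray in under the head until its push-push catch holds it there. Then wind the press's sloping wheel clockwise until it is firm, with the pointer of the dial above the head standing between the two studs, and never to the end of the scale. Let go of everything and leave the two cups and the wooden rib where they stand, the mould upright throughout.

Things in the scene. Friction and masses are not known exactly. Their poses are not given: they have to be found in the camera images.
- mould_center (a point): centre (half-way up) of the loose two-part plaster mould, an off-white block 100 mm long (its x), 56 mm wide (its y), 46 mm high (its z up) with a brown seam round the middle, 0.3 to 0.6 kg. Either way round is right.
- tray_floor (a point): middle of the upper face of the tray's floor (40 mm above the table); x and y lie along the tray's sides, z up. +y is the way the tray slides in under the head. Inside 64 mm in x, 110 mm in y; rim 6 mm thick, 10 mm above the floor. With the tray out, this point is 130 mm from the head's axis and open above.
- tray_paddle (a point): middle of the outer face of the tray's dark upright push paddle, 66 mm wide, 42 mm high (top 77 mm above the table), at the outer end of the tray, 120 mm from its middle; same axes as tray_floor: +y points into the paddle, the way to push.
- tray (a joint): travel of the tray, m: 0 out (a 3 to 5 N spring keeps it out), about 0.130 held by the catch, 0.1395 end stop. Push-push catch: push to the end stop, then back off: the tray springs back about 10 mm and is held. Stopped well short it comes out again; a second push to the stop releases it. Pushing takes 5 to 10 N.
- wheel_bar (a point): point on the axis of the press's sloping wheel, in the middle of its grip bar, 13 mm below the bar's outer face. z: the wheel's axis, out of the wheel, up and to the front, 35 degrees from vertical; x: along the bar, 70 mm long, 12 mm thick (y). The bar stands 30 mm out of a dark disc of 90 mm diameter, whose face lies 17 mm below this point.
- wheel (a joint): angle wound, rad, growing clockwise as seen from outside (about -z of wheel_bar). 5 mm of the press plate's descent a radian; friction of 0.25 N m holds it where it is left. Starts 1.0 to 1.8 rad before the plate touches the mould; from there a spring adds to the torque, which is 0.4 to 0.5 N m when firm, 1.0 to 1.8 rad later. Turns both ways.
- gauge (a joint): pointer of the round dial (92 mm) above the head, rad, clockwise from above: 0 while the spring is slack; once the plate presses on the mould it grows by 0.6 for each radian of the wheel; the studs stand at 0.60 and 1.08 (firm between them); 1.68 is the end of the scale (spring bottomed).
- bisque_cup: small cream bisque cup, 68 mm wide, 48 mm high; origin under its foot; a bystander, in front of the press
- terracotta_cup: small terracotta cup, 65 mm wide, 50 mm high; origin under its foot; a bystander, behind the tray
- rib: flat wooden rib, 52 x 112 x 9 mm; origin under its middle; a bystander
- press: the whole press, fixed: grey C-shaped frame, column at the back (its +x side), head 74 mm wide overhanging 150 to 205 mm above the table, dial above it to 245 mm (it sinks as the wheel is wound), wheel on its front, base 100 x 270 mm, 30 mm high. Origin at table height under the axis of the head; its y is the tray's way in, its -x side faces the robot.
Mind the look-alikes: they are no part of the job. What is shaped like the part that bears mould_center but pink or purple is not meant.

How it is judged:
On the way, in this order (a step that is already met when the one before it is completed fails the run):
1. the mould lies flat in the tray, released, with the tray still out (x of mould_center in the frame of tray_floor between -0.007 and 0.007 m and y of mould_center in the frame of tray_floor between -0.008 and 0.008 m and z of mould_center in the frame of tray_floor between 0.017 and 0.028 m and angle between the x axis of mould_center and the y axis of tray_floor, either way round below 0.2 rad and angle between mould_center's own z axis and vertical below 0.1 rad and value of joint tray below 0.02 m and contact force between the fingers and mould below 0.3 N), for 0.2 s.
2. the catch holds the tray under the head, with nothing pushing it and the mould in it (x of mould_center in the frame of tray_floor between -0.007 and 0.007 m and y of mould_center in the frame of tray_floor between -0.008 and 0.008 m and z of mould_center in the frame of tray_floor between 0.017 and 0.028 m and angle between the x axis of mould_center and the y axis of tray_floor, either way round below 0.2 rad and angle between mould_center's own z axis and vertical below 0.1 rad and value of joint tray between 0.126 and 0.134 m and contact force between the fingers and press below 0.3 N and value of joint gauge below 0.1 rad), for 0.3 s.
3. the wheel is wound until the pointer stands between the studs (x of mould_center in the frame of tray_floor between -0.007 and 0.007 m and y of mould_center in the frame of tray_floor between -0.008 and 0.008 m and z of mould_center in the frame of tray_floor between 0.017 and 0.028 m and angle between the x axis of mould_center and the y axis of tray_floor, either way round below 0.2 rad and angle between mould_center's own z axis and vertical below 0.1 rad and value of joint tray between 0.126 and 0.134 m and value of joint gauge between 0.6 and 1.08 rad), for 0.2 s.
At the end, for the whole second after the job is handed in: The mould lies flat in the tray (within 7 mm across and 8 mm along of its middle, long side along the tray), the catch holds the tray at 0.126 to 0.134 m, the dial pointer stands between the studs (0.60 to 1.08 rad), and nothing is held (all of step 3 and contact force between the fingers and press below 0.3 N and contact force between the fingers and mould below 0.3 N and linear speed of mould below 0.01 m/s); the robot touches nothing.
It fails at once if the spring is bottomed: pointer beyond 1.5 rad (value of joint gauge above 1.5 rad).
It fails at once if the mould is tipped by more than 35 degrees (angle between mould_center's own z axis and vertical above 0.6 rad).
It fails at once if a bystander is moved by more than 25 mm (distance of any of bisque_cup, terracotta_cup, rib from where it was at the start of the episode above 0.025 m).
It also fails if it takes over 72 s, if anything falls off the work surface, if the arm or the gripper's body presses on something with over 40 N, if the wrist force passes 120 N, or if a joint passes its speed limit or range.

## Working session

There is one attempt and no reset: what is moved stays moved. The work goes in short steps, Python scripts to look and compute and a tool call to move; the robot and the scene stay as the last step left them, time stands still between calls to the robot, and variables do not carry over. Pictures are saved under pics/ and viewed, and the job is handed in when it is done.

Besides the shell and the picture viewer there is one more tool, called after "Call:" by a JSON object that holds its "fn" and its "kwargs". step_arm: Moves the arm, as the interface text tells. Its arguments: {"type":"object","properties":{"increments":{"type":"string"},"grip_force":{"type":"number"}},"required":["increments"]}

```bash
ls; mkdir -p pics
cat > h.py <<'E'
import numpy as np, cv2
from rig import env, eyes
def grab(n,f):
    d=eyes.get_image(n); cv2.imwrite('pics/'+f,cv2.cvtColor(d['img'],cv2.COLOR_RGB2BGR)); np.save('pics/'+f[:-4]+'.npy',d,allow_pickle=True); return d
def ld(f): return np.load('pics/'+f+'.npy',allow_pickle=True).item()
def ray(d,u,v):
    K=d['camera_matrix']; k=d['k1']
    D=np.array([k,0,0,0,0],float)
    p=cv2.undistortPoints(np.array([[[u,v]]],float),K,D)[0,0]
    R=cv2.Rodrigues(np.array(d['rvec'],float))[0]; t=np.array(d['tvec'],float).ravel()
    return -R.T@t, R.T@np.array([p[0],p[1],1.])
def pl(d,u,v,z):
    c,r=ray(d,u,v); return c+r*(z-c[2])/r[2]
def proj(d,P):
    return cv2.projectPoints(np.array(P,float).reshape(-1,3),np.array(d['rvec'],float),np.array(d['tvec'],float),d['camera_matrix'],np.array([d['k1'],0,0,0,0],float))[0].reshape(-1,2)
def tri(a,b):
    (c1,r1),(c2,r2)=a,b
    A=np.stack([r1,-r2],1); s=np.linalg.lstsq(A,c2-c1,rcond=None)[0]
    p,q=c1+s[0]*r1,c2+s[1]*r2
    return (p+q)/2,np.linalg.norm(p-q)
E
python3 - <<'E'
from h import *
for n in ['scene','top','wrist']:
    d=grab(n,n+'0.png'); print(n,d['camera_matrix'].tolist(),d['k1'],ray(d,256,192))
print(env.sense())
E
```

```text
pics
scene [[492.0163085014483, 0.0, 255.31919397984046], [0.0, 492.0163085014483, 192.41657084465277], [0.0, 0.0, 1.0]] -0.12812911980351258 (array([-0.09158226,  0.58542309,  1.04327394]), array([ 0.49807268, -0.56501248, -0.65778958]))
top [[364.5486111557556, 0.0, 251.09918009052308], [0.0, 364.5486111557556, 196.33493331823774], [0.0, 0.0, 1.0]] -0.10589458861356811 (array([ 0.40942335, -0.14722243,  1.33480779]), array([ 0.14536715, -0.02364984, -0.98925792]))
wrist [[309.30012213057404, 0.0, 255.12960382765633], [0.0, 309.30012213057404, 183.29109166994084], [0.0, 0.0, 1.0]] -0.027618029938846836 (array([ 0.13923706, -0.53763487,  0.37162687]), array([ 0.29676827,  0.12534057, -0.94711092]))
{'clock': 0.15, 'joint_positions': array([-8.98420454e-01,  2.55597564e-01,  1.07329574e-01, -3.28521368e-04,
       -1.42388573e+00, -2.84605654e-01]), 'dq': array([-0.00127315, -0.0023308 ,  0.00388873,  0.00251968, -0.00030509,
       -0.00120027]), 'joint_efforts': array([-7.40951673e-04, -3.86941803e+01,  2.38084316e+01,  5.36664873e+00,
       -4.49489817e-03, -2.55137684e-05]), 'ee_pos': array([ 0.20785922, -0.50877428,  0.1953256 ]), 'tcp_rot': array([-1.92648905e-01,  9.81267503e-01,  6.77280398e-04, -1.68270347e-04]), 'wrist_force': array([-0.17972662, -0.44433323,  0.64216731]), 'moment': array([ 0.00733701, -0.01629609, -0.01926594]), 'gripper_width': 0.08562269026768453}
```

View pics/scene0.png

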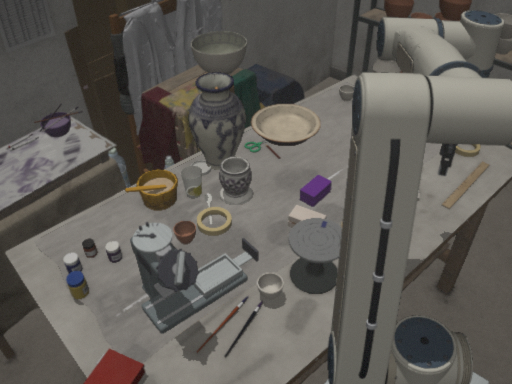

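View pics/top0.png

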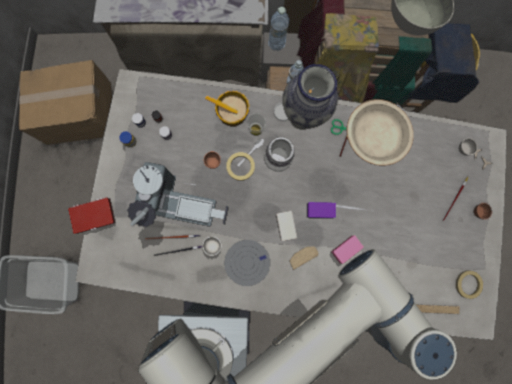

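View pics/wrist0.png

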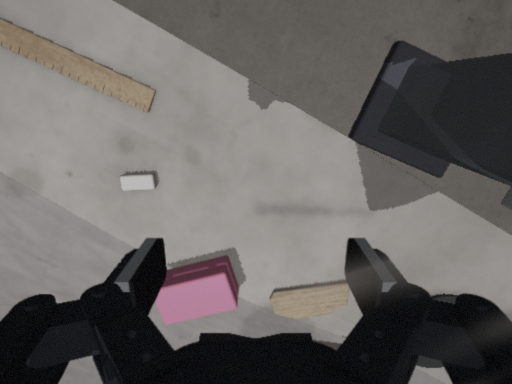

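Top view: off-white mould at about (287,225), beside the banding wheel (247,262); the press is at (150,195), its tray reaching right to the paddle at (222,214). I'll enlarge these areas.

Run:
```python
from h import *
t=cv2.imread('pics/top0.png'); s=cv2.imread('pics/scene0.png')
cv2.imwrite('pics/t0z.png',cv2.resize(t[150:300,110:310],None,fx=4,fy=4,interpolation=cv2.INTER_CUBIC))
cv2.imwrite('pics/s0z.png',cv2.resize(s[180:330,120:330],None,fx=3.8,fy=3.8,interpolation=cv2.INTER_CUBIC))
```

```text
(no output)
```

View pics/t0z.png

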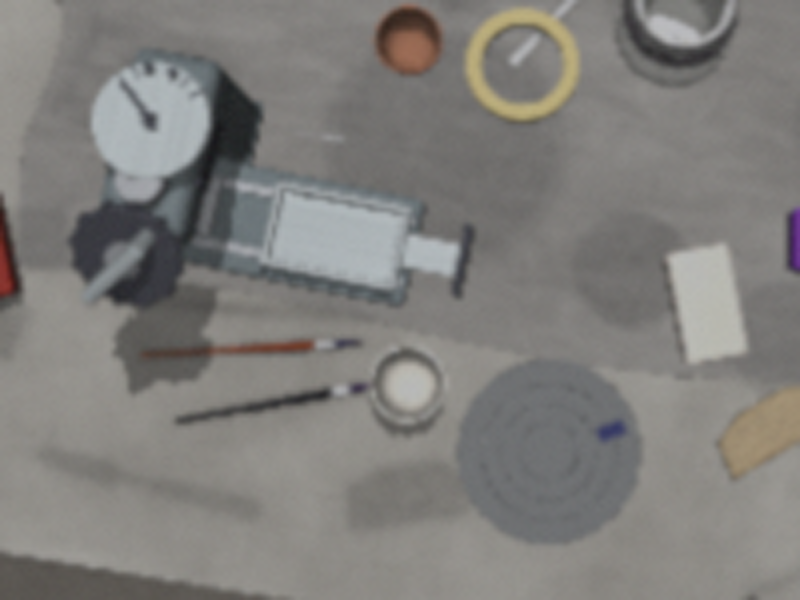

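View pics/s0z.png

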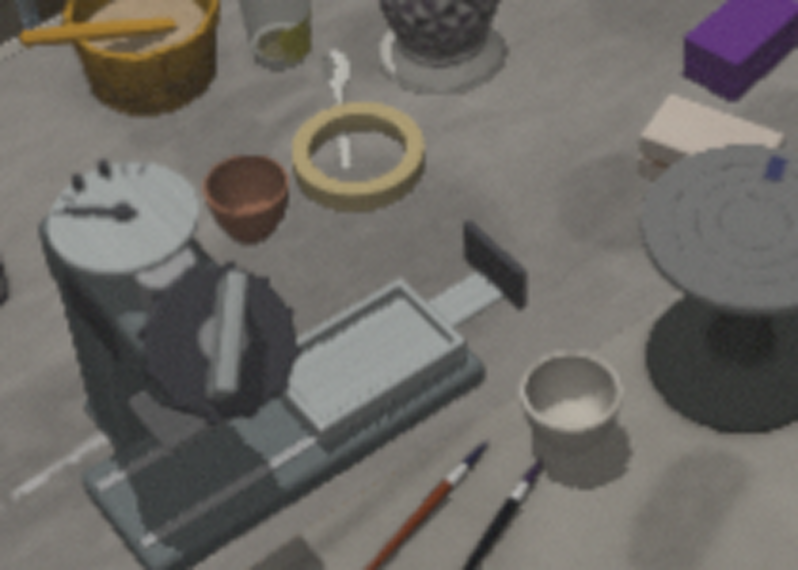

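Run:
```python
from h import *
d=ld('top0'); s=ld('scene0')
Z=lambda u,v:(u/4+110-.375,v/4+150-.375); S=lambda u,v:(u/3.8+120-.37,v/3.8+180-.37)
im=d['img'].astype(int)
m=((im.min(2)>165)).astype(np.uint8); m[:,:270]=0;m[:,310:]=0;m[:195]=0;m[250:]=0
n,l,st,c=cv2.connectedComponentsWithStats(m); k=1+np.argmax(st[1:,4]); m=(l==k).astype(np.uint8)
cn=max(cv2.findContours(m,0,2)[0],key=cv2.contourArea)
# rect in world plane
ys,xs=np.nonzero(m)
W=np.array([pl(d,x,y,.046)[:2] for x,y in zip(xs,ys)])
r=cv2.minAreaRect((W*1000).astype(np.float32)); print('mould',st[k],r, W.mean(0))
print('im',im[225,280:295].min(1))
for nme,p in dict(A=(665,255),B=(727,243),C=(748,352),D=(690,363)).items(): print(nme,pl(d,*Z(*p),.046))
print('tray rim outer')
for p in [(423,203),(403,300),(262,265),(280,183)]: print(pl(d,*Z(*p),.050))
print('paddle top ends z .077 right edge'); 
for p in [(474,227),(462,296)]: print(pl(d,*Z(*p),.077))
sp=ray(s,*S(468,228)); print('paddle scene z.077',pl(s,*S(468,226),.077),pl(s,*S(524,275),.077))
print('bar')
for a,b in [((150,235),(233,270)),((90,297),(222,395))]:
    print(tri(ray(d,*Z(*a)),ray(s,*S(*b))))
print('dial', tri(ray(d,*Z(151,122)),ray(s,*S(124,212))), pl(d,*Z(152,118),.245))
print('cup',pl(d,*Z(408,385),.048),pl(d,*Z(550,452),.12),tri(ray(d,*Z(550,452)),ray(s,*S(762,222))))
print('terra',pl(d,*Z(408,40),.05),'rib',pl(d,*Z(775,430),.009))
```

```text
mould [278 211  18  29 367] ((483.4286804199219, -288.23980712890625), (93.60899353027344, 49.19883728027344), 11.547187805175781) [ 0.48303075 -0.28830803]
im [177 178 178 179 177 176 178 177 177 176 176 177 178 174 154]
A [ 0.52399832 -0.25035237  0.046     ]
B [ 0.53607643 -0.30546774  0.046     ]
C [ 0.43990255 -0.32518671  0.046     ]
D [ 0.42911054 -0.27399018  0.046     ]
tray rim outer
[ 0.56438714 -0.03443238  0.05      ]
[ 0.47794415 -0.01995761  0.05      ]
[0.50539136 0.10616956 0.05      ]
[0.57894518 0.09377811 0.05      ]
paddle top ends z .077 right edge
[ 0.54134613 -0.08179073  0.077     ]
[ 0.48130673 -0.07336995  0.077     ]
paddle scene z.077 [ 0.54064959 -0.07578901  0.077     ] [ 0.48007254 -0.06644316  0.077     ]
bar
(array([0.51049713, 0.15349992, 0.24512408]), np.float64(0.0014451347988144645))
(array([0.46488593, 0.20609887, 0.21804994]), np.float64(0.0015215356180952712))
dial (array([0.59891264, 0.16077102, 0.23839429]), np.float64(0.0006480509546060573)) [0.60063266 0.15811847 0.245     ]
cup [ 0.40373284 -0.02687663  0.048     ] [ 0.3522207  -0.15240822  0.12      ] (array([ 0.35132178, -0.15374317,  0.1481643 ]), np.float64(0.005312774132099759))
terra [ 0.71203721 -0.01521547  0.05      ] rib [ 0.37100798 -0.35563177  0.009     ]
```

Run:
```python
from h import *
t=cv2.imread('pics/top0.png'); s=cv2.imread('pics/scene0.png')
a=cv2.resize(t[185:230,152:232],None,fx=10,fy=10,interpolation=cv2.INTER_CUBIC)
cv2.imwrite('pics/t0y.png',a)
a=cv2.resize(s[230:310,185:265],None,fx=7.5,fy=7.5,interpolation=cv2.INTER_CUBIC)
cv2.imwrite('pics/s0y.png',a)
```

```text
(no output)
```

View pics/t0y.png

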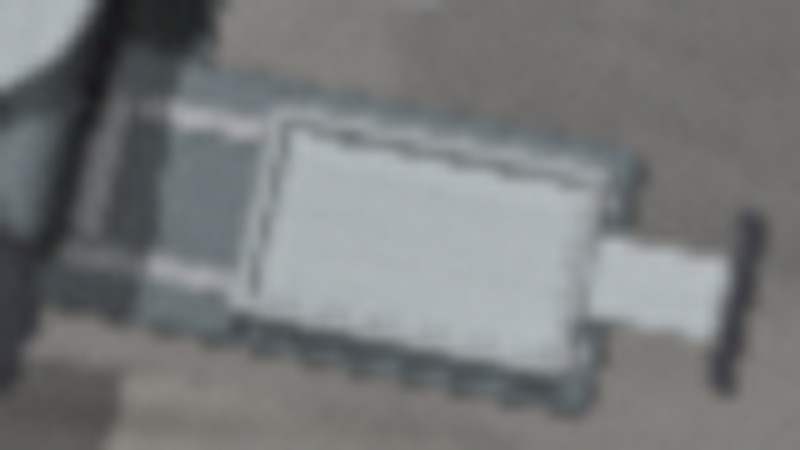

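View pics/s0y.png

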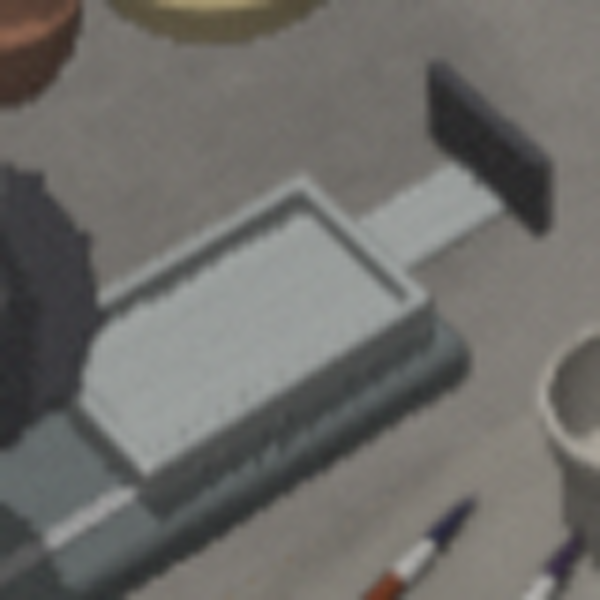

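Run:
```python
from h import *
d=ld('top0'); s=ld('scene0')
Z=lambda u,v:(u/10+152-.45,v/10+185-.45); S=lambda u,v:(u/7.5+185-.43,v/7.5+230-.43)
T=[pl(d,*Z(*p),.05) for p in [(270,108),(612,165),(586,372),(232,308)]]
for p in T: print(p)
print(np.mean(T,0), [np.linalg.norm(T[i]-T[i-1]) for i in range(4)])
Q=[pl(s,*S(*p),.05) for p in [(302,178),(430,297),(150,475)]]
for p in Q: print(p)
print((Q[0]+Q[2])/2,np.linalg.norm(Q[0]-Q[1]),np.linalg.norm(Q[1]-Q[2]))
for p in [(762,213),(735,390)]: print('pad',pl(d,*Z(*p),.077))
for p in [(432,62),(550,160)]: print('padS',pl(s,*S(*p),.077))
for p in [(430,135),(542,235)]: print('padSb',pl(s,*S(*p),.035))
```

```text
[0.57893412 0.0976331  0.05      ]
[ 0.56172939 -0.02520102  0.05      ]
[ 0.48804638 -0.01878411  0.05      ]
[0.50721449 0.10759748 0.05      ]
[0.5339811  0.04031136 0.05      ] [np.float64(0.07240852557630466), np.float64(0.12403315138779128), np.float64(0.07396189780786111), np.float64(0.12782692472492155)]
[ 0.55981017 -0.02376425  0.05      ]
[ 0.48774685 -0.01271675  0.05      ]
[0.50679706 0.10551768 0.05      ]
[0.53330361 0.04087671 0.05      ] 0.07290520986520369 0.11975930208336148
pad [ 0.54314163 -0.08043122  0.077     ]
pad [ 0.48155838 -0.07310296  0.077     ]
padS [ 0.54507131 -0.07819099  0.077     ]
padS [ 0.48183757 -0.07000713  0.077     ]
padSb [ 0.54843111 -0.07908426  0.035     ]
padSb [ 0.48533944 -0.06929881  0.035     ]
```

Measured: mould centre about (0.483, -0.288), long axis about 0.21 rad; edges come out near 100 x 56 mm. Tray middle is about (0.534, 0.041) and tray +y about (0.147, 0.989); the rim measures close to 76 x 122 mm. I'm moving above the mould.

Call:
{"fn": "step_arm", "kwargs": {"increments": "1 .035 .028 0 -.02; 1 .07 .056 0 -.05; 1 .105 .084 0 -.08; 1 .14 .112 0 -.11; 1 .175 .14 0 -.14; 1 .21 .168 0 -.177; 1 .245 .196 0 -.177; 1 .275 .221 0 -.177", "grip_force": 40}}

```text
clock: 0.82
ee_pos: [0.4692, -0.2988, 0.1959]
tcp_rot: [-0.105, 0.994, 0.0, -0.0]
wrist_force: [0.6, -0.7, 0.1]
gripper_width: 0.0856
```

Run:
```python
from h import *
grab('wrist','w1.png'); s=env.sense(); print(s['ee_pos'],s['tcp_rot'],s['clock'],s['joint_positions'])
```

```text
[ 0.47399211 -0.29468762  0.19477997] [-1.07237461e-01  9.94232819e-01  9.28703920e-04  6.04576349e-04] 0.8667 [-0.27755149  0.27179978  0.12842029 -0.00219824 -1.4269941  -1.07804201]
```

View pics/w1.png

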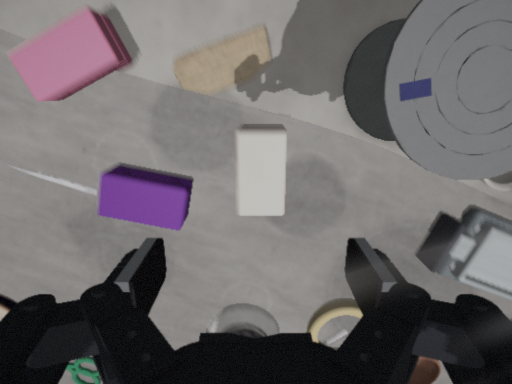

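Run:
```python
from h import *
d=ld('w1'); im=d['img'].astype(int)
m=(im.min(2)>165).astype(np.uint8); m[:110]=0;m[230:]=0;m[:,:220]=0;m[:,300:]=0
n,l,st,c=cv2.connectedComponentsWithStats(m); k=1+np.argmax(st[1:,4]); print(st[k])
cn=max(cv2.findContours((l==k).astype(np.uint8),0,2)[0],key=cv2.contourArea)
b=cv2.boxPoints(cv2.minAreaRect(cn)); print(b)
W=[pl(d,*p,.046) for p in b]
for w in W: print(w)
print(np.mean(W,0)); 
for i in range(4):
    e=W[i]-W[i-1]; print(np.linalg.norm(e),np.arctan2(e[1],e[0]))
print(im[120:135,260].tolist())
```

```text
[ 238  134   49   82 3852]
[[237.99997 133.99997]
 [285.99997 133.99997]
 [285.99997 214.99997]
 [237.99997 214.99997]]
[ 0.44577753 -0.32276386  0.046     ]
[ 0.43520074 -0.27332512  0.046     ]
[ 0.52480667 -0.25140992  0.046     ]
[ 0.53624789 -0.30496385  0.046     ]
[ 0.48550821 -0.28811569  0.046     ]
0.09220479984779689 -2.947324354689353
0.050557469572718845 1.7815564534977781
0.09224693799515946 0.23986451051703395
0.05476243982314462 -1.3603212492270926
[[139, 136, 134], [139, 136, 134], [139, 137, 134], [132, 130, 127], [103, 100, 97], [98, 95, 91], [96, 93, 90], [92, 88, 86], [100, 95, 93], [119, 113, 108], [134, 128, 124], [150, 145, 140], [160, 155, 150], [171, 167, 162], [179, 176, 170]]
```

The wrist view gives the mould centre at about (0.483, -0.288) and 0.22 rad, in agreement with the top view. Going down to grasp.

Call:
{"fn": "step_arm", "kwargs": {"increments": "1 0 0 -.03 0; 1 0 0 -.065 0; 1 0 0 -.1 0; 1 0 0 -.13 0; 1 0 0 -.155 0; 1 0 0 -.17 0; 1 0 0 -.18 0; 1 0 0 -.18 0"}}

```text
clock: 1.53
ee_pos: [0.4663, -0.2998, 0.0136]
tcp_rot: [-0.105, 0.994, 0.001, -0.002]
wrist_force: [-0.5, 0.8, 0.5]
gripper_width: 0.0852
```

Call:
{"fn": "step_arm", "kwargs": {"increments": "0.4 0 0 0 0; 0.4 0 0 0 0; 0.4 0 0 0 0; 0.4 0 0 0 0; 0.4 0 0 0 0; 0.4 0 0 0 0; 0.4 0 0 0 0; 0.4 0 0 0 0", "grip_force": 40}}

```text
clock: 2.2
ee_pos: [0.468, -0.3005, 0.0161]
tcp_rot: [-0.105, 0.994, -0.0, 0.0]
wrist_force: [-0.4, -0.3, 0.4]
gripper_width: 0.0338
```

Run:
```python
from h import *
grab('wrist','w2.png');grab('scene','s2.png');s=env.sense(); print(s['ee_pos'],s['gripper_width'])
a=cv2.imread('pics/w2.png');b=cv2.imread('pics/s2.png')[130:330,200:420]
cv2.imwrite('pics/c2.png',np.hstack([cv2.resize(a,(400,300)),cv2.resize(b,(400,300))]))
```

```text
[ 0.46793813 -0.30051466  0.0159914 ] 0.03421369202370798
```

View pics/c2.png

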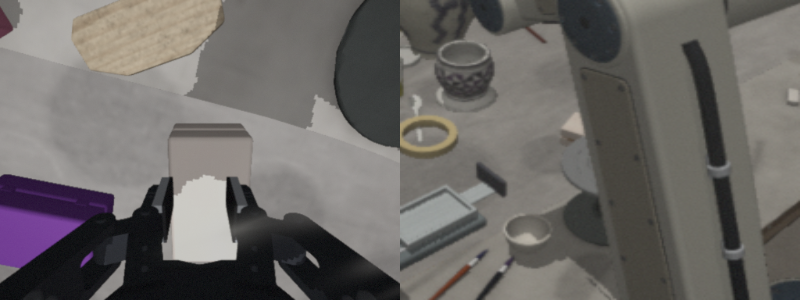

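Run:
```python
from h import *
a=cv2.imread('pics/w2.png')[140:360,150:390]
cv2.imwrite('pics/c2b.png',cv2.resize(a,None,fx=2.7,fy=2.7,interpolation=cv2.INTER_CUBIC))
```

```text
(no output)
```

View pics/c2b.png

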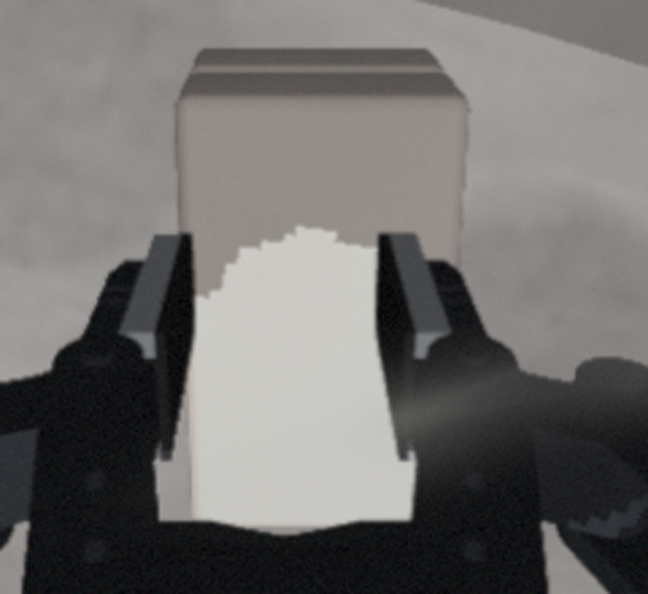

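Run:
```python
from h import *
from scipy.spatial.transform import Rotation as Ro
d=ld('w2'); s=env.sense(); R=Ro.from_quat(s['tcp_rot']).as_matrix(); p=s['ee_pos']
print(R.round(3))
P=[p+R@np.array([x,y,z]) for z in(0,-.019,-.04) for y in(-.017,.017) for x in (-.011,.011)]
q=proj(d,P); print(((q-[150,140])*2.7).round())
# mould corners predicted
c=np.array([.483,-.288]); a=.22
for z in(.046,0):
  print(z,[(((proj(d,[[*(c+np.array([[np.cos(a),-np.sin(a)],[np.sin(a),np.cos(a)]])@np.array([sx*.05,sy*.028])),z]])[0])-[150,140])*2.7).round().tolist() for sx,sy in((1,1),(1,-1),(-1,-1),(-1,1))])
print(ray(d,256,192))
```

```text
[[-0.978 -0.209 -0.   ]
 [-0.209  0.978  0.   ]
 [ 0.     0.    -1.   ]]
[[213. 243.]
 [210. 154.]
 [359. 243.]
 [362. 154.]
 [206. 283.]
 [203. 186.]
 [367. 283.]
 [370. 186.]
 [196. 337.]
 [192. 230.]
 [378. 337.]
 [382. 230.]]
0.046 [[457.0, 535.0], [202.0, 537.0], [181.0, 99.0], [487.0, 97.0]]
0 [[424.0, 405.0], [218.0, 407.0], [204.0, 45.0], [442.0, 43.0]]
(array([ 0.39532383, -0.31649238,  0.19252124]), array([ 0.31481737,  0.06970198, -0.94701237]))
```

Run:
```python
from h import *
from scipy.spatial.transform import Rotation as Ro
d=ld('w1'); R=Ro.from_quat([-1.07237461e-01 , 9.94232819e-01 , 9.28703920e-04,  6.04576349e-04]).as_matrix(); p=np.array([ 0.47399211, -0.29468762 , 0.19477997])
for z in(0,-.013,-.02,-.03,-.04,-.05):
  print(z,proj(d,[p+R@np.array([x,y,z]) for y in(-.043,.043) for x in (-.011,.011)]).round().tolist())
s=env.sense();print(s['clock'],s['gripper_width'],s['joint_positions'])
```

```text
0 [[193.0, 238.0], [191.0, 205.0], [328.0, 237.0], [331.0, 205.0]]
-0.013 [[189.0, 248.0], [186.0, 214.0], [333.0, 247.0], [336.0, 213.0]]
-0.02 [[186.0, 254.0], [184.0, 218.0], [336.0, 253.0], [339.0, 218.0]]
-0.03 [[183.0, 263.0], [179.0, 226.0], [341.0, 263.0], [344.0, 226.0]]
-0.04 [[178.0, 274.0], [175.0, 235.0], [346.0, 273.0], [349.0, 234.0]]
-0.05 [[173.0, 285.0], [169.0, 245.0], [351.0, 285.0], [356.0, 244.0]]
2.3 0.03421369202370798 [-2.89542283e-01  3.88290060e-01 -1.83083165e-01  8.78166751e-06
 -9.99464785e-01 -1.07047866e+00]
```

Call:
{"fn": "step_arm", "kwargs": {"increments": "0.3 0 0 0 0; 0.3 0 0 0 0; 0.3 0 0 0 0; 0.3 0 0 0 0; 0.3 0 0 0 0; 0.3 0 0 0 0; 0.3 0 0 0 0; 0.3 0 0 0 0"}}

```text
clock: 2.97
ee_pos: [0.468, -0.3005, 0.016]
tcp_rot: [-0.105, 0.994, -0.0, -0.0]
wrist_force: [1.2, -0.0, -0.5]
gripper_width: 0.0259
```

Run:
```python
from h import *
from scipy.spatial.transform import Rotation as Ro
s0=ld('scene0'); 
p=np.array([.208,-.509,.1955]);R=Ro.from_quat([-.192649,.9812675,0,0]).as_matrix()
for z in (0,-.03,-.06,-.1): print(z,proj(s0,[p+R@np.array([0,y,z]) for y in (-.043,.043)]).round())
a=cv2.cvtColor(s0['img'],cv2.COLOR_RGB2BGR)[100:220,392:512]
cv2.imwrite('pics/g0.png',cv2.resize(a,None,fx=5,fy=5,interpolation=cv2.INTER_CUBIC))
grab('wrist','w3.png')
```

```text
0 [[439. 169.]
 [437. 188.]]
-0.03 [[441. 161.]
 [440. 179.]]
-0.06 [[444. 152.]
 [442. 171.]]
-0.1 [[447. 140.]
 [446. 158.]]
```

View pics/g0.png

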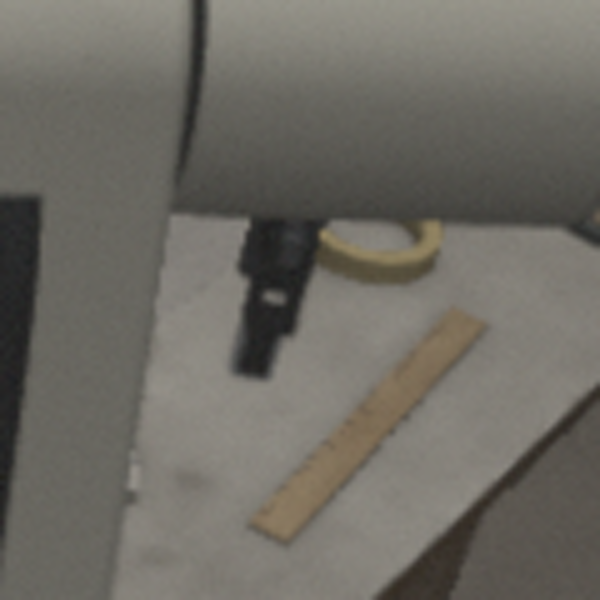

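View pics/w3.png

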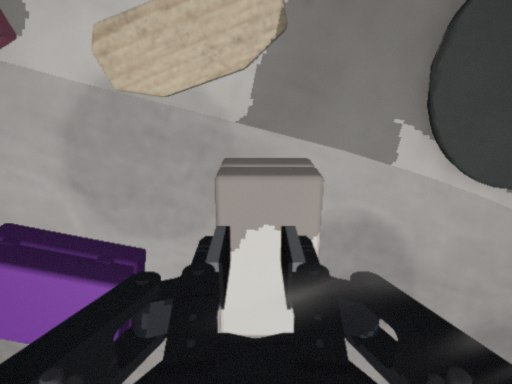

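Run:
```python
from h import *
from scipy.spatial.transform import Rotation as Ro
d=ld('w3'); s=env.sense(); R=Ro.from_quat(s['tcp_rot']).as_matrix(); p=s['ee_pos']; g=s['gripper_width']; print(g)
for z in(-.02,-.025,-.03,-.035,-.04,-.045,-.05):
  print(z,proj(d,[p+R@np.array([x,y*g/2,z]) for y in(-1,1) for x in (-.011,.011)]).round().tolist())
a=cv2.imread('pics/w3.png')[200:350,180:340]
cv2.imwrite('pics/w3z.png',cv2.resize(a,None,fx=4,fy=4,interpolation=cv2.INTER_CUBIC))
```

```text
0.025807511951989447
-0.02 [[233.0, 246.0], [232.0, 210.0], [279.0, 246.0], [280.0, 210.0]]
-0.025 [[233.0, 250.0], [232.0, 213.0], [280.0, 250.0], [281.0, 213.0]]
-0.03 [[232.0, 255.0], [231.0, 217.0], [280.0, 255.0], [281.0, 217.0]]
-0.035 [[231.0, 260.0], [230.0, 221.0], [281.0, 260.0], [282.0, 221.0]]
-0.04 [[231.0, 265.0], [229.0, 225.0], [282.0, 265.0], [283.0, 225.0]]
-0.045 [[230.0, 271.0], [229.0, 230.0], [283.0, 271.0], [284.0, 230.0]]
-0.05 [[229.0, 277.0], [228.0, 235.0], [283.0, 277.0], [285.0, 235.0]]
```

View pics/w3z.png

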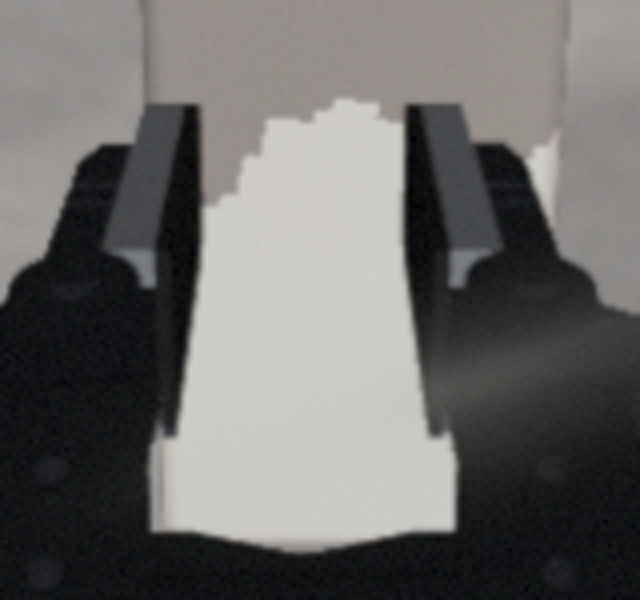

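Contradiction: the reported opening is 26 mm, although the 56 mm mould should be between the pads. The wrist view shows the finger ends over the mould's top, and scene0 puts them about 45 mm above the reported TCP. The real finger ends are evidently 30 to 40 mm higher than reported. I'll lift, open, centre, and come down deeper in small steps.

Call:
{"fn": "step_arm", "kwargs": {"increments": "0.3 0 0 .03 0; 0.6 0 0 .05 0; 1 0.008 .006 .05 0; 1 .015 .0125 .05 0; 1 .015 .0125 .05 0; 1 .015 .0125 .05 0; 1 .015 .0125 .05 0; 1 .015 .0125 .05 0"}}

```text
clock: 3.68
ee_pos: [0.4823, -0.2879, 0.0652]
tcp_rot: [-0.105, 0.994, 0.0, -0.001]
wrist_force: [-0.4, 0.2, -0.0]
gripper_width: 0.0853
```

Run:
```python
from h import *
from scipy.spatial.transform import Rotation as Ro
d=grab('wrist','w4.png'); s=env.sense(); print(s['ee_pos'],s['gripper_width'],s['wrist_force']); R=Ro.from_quat(s['tcp_rot']).as_matrix(); p=s['ee_pos']
for z in (0,-.02,-.04,-.05): print(z,proj(d,[p+R@np.array([x,y*.0428,z]) for y in(-1,1) for x in (-.011,.011)]).round().tolist())
```

```text
[ 0.48239999 -0.28800787  0.06538351] 0.08520740539813605 [ 0.14968816  0.57217887 -0.04051537]
0 [[187.0, 230.0], [185.0, 197.0], [324.0, 230.0], [326.0, 197.0]]
-0.02 [[180.0, 246.0], [177.0, 210.0], [331.0, 246.0], [334.0, 210.0]]
-0.04 [[171.0, 265.0], [167.0, 225.0], [341.0, 265.0], [345.0, 225.0]]
-0.05 [[166.0, 277.0], [161.0, 235.0], [346.0, 277.0], [351.0, 235.0]]
```

View pics/w4.png

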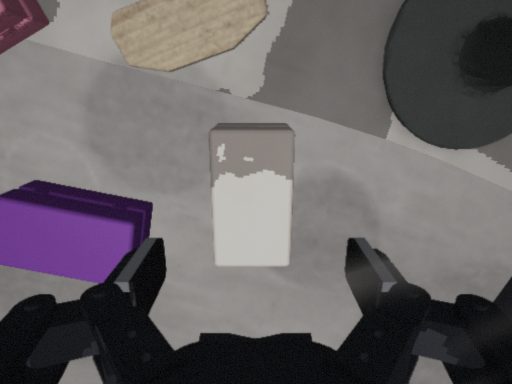

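Finger ends are about 51 mm (open) and 38 to 41 mm (nearly shut) above the reported TCP, with no sideways bias. I'm adopting that offset, so I go to reported z of about -0.028.

Call:
{"fn": "step_arm", "kwargs": {"increments": "1 0 0 -.02 0; 1 0 0 -.04 0; 1 0 0 -.055 0; 1 0 0 -.07 0; 1 0 0 -.08 0; 1 0 0 -.09 0; 1 0 0 -.094 0; 1 0 0 -.094 0"}}

```text
clock: 4.4
ee_pos: [0.4823, -0.2879, -0.0289]
tcp_rot: [-0.105, 0.994, 0.0, -0.001]
wrist_force: [0.1, -0.1, 0.1]
gripper_width: 0.0853
```

Call:
{"fn": "step_arm", "kwargs": {"increments": "0.5 0 0 0 0; 0.5 0 0 0 0; 0.5 0 0 0 0; 0.5 0 0 0 0; 0.5 0 0 0 0; 0.5 0 0 0 0; 0.5 0 0 0 0; 0.5 0 0 0 0", "grip_force": 40}}

```text
clock: 5.07
ee_pos: [0.4841, -0.2887, -0.0267]
tcp_rot: [-0.105, 0.994, -0.001, 0.001]
wrist_force: [0.7, -1.8, 6.5]
gripper_width: 0.0557
```

Run:
```python
from h import *
d=grab('wrist','w5.png'); s=env.sense(); print(s['ee_pos'],s['gripper_width'],s['wrist_force'])
```

```text
[ 0.48414196 -0.28874006 -0.02667916] 0.055465110725439595 [-0.21011238 -1.42115003  6.90667641]
```

View pics/w5.png

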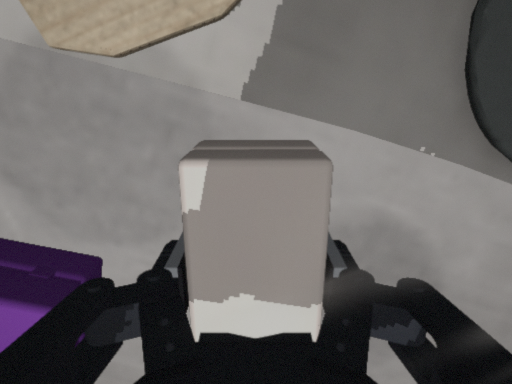

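Held, with an opening of 55.6 mm as it should be. Lifting, then moving over the tray.

Call:
{"fn": "step_arm", "kwargs": {"increments": "0.5 0 0 .01 0; 0.5 0 0 .03 0; 0.5 0 0 .06 0; 0.5 0 0 .09 0; 0.5 0 0 .12 0; 0.5 0 0 .145 0; 0.5 0 0 .155 0; 0.5 0 0 .155 0"}}

```text
clock: 5.78
ee_pos: [0.4839, -0.2881, 0.129]
tcp_rot: [-0.105, 0.994, -0.0, 0.002]
wrist_force: [0.1, -0.3, -5.5]
gripper_width: 0.0554
```

Call:
{"fn": "step_arm", "kwargs": {"increments": "0.5 .002 .01 0 .08; 0.5 .006 .04 0 .18; 0.5 .012 .075 0 .29; 0.5 .017 .11 0 .4; 0.5 .023 .145 0 .51; 0.5 .028 .18 0 .62; 0.5 .033 .215 0 .73; 0.5 .038 .25 0 .84"}}

```text
clock: 6.45
ee_pos: [0.5188, -0.036, 0.124]
tcp_rot: [-0.504, 0.864, 0.002, -0.002]
wrist_force: [0.1, 0.2, -4.8]
gripper_width: 0.0559
```

Run:
```python
from h import *
s=env.sense(); print(s['ee_pos'],s['tcp_rot'],s['gripper_width'],s['wrist_force'],s['joint_positions'])
d=grab('scene','s6.png');cv2.imwrite('pics/s6z.png',cv2.resize(cv2.cvtColor(d['img'],cv2.COLOR_RGB2BGR),None,fx=1.5,fy=1.5))
```

```text
[ 0.5188006  -0.03603439  0.12403322] [-0.50370034  0.86387407  0.00156587 -0.00225932] 0.05593754887875375 [ 0.10826706  0.20280671 -4.82184829] [ 0.23075498  0.23429869 -0.10391988 -0.00176873 -1.23781579 -0.74521068]
```

View pics/s6z.png

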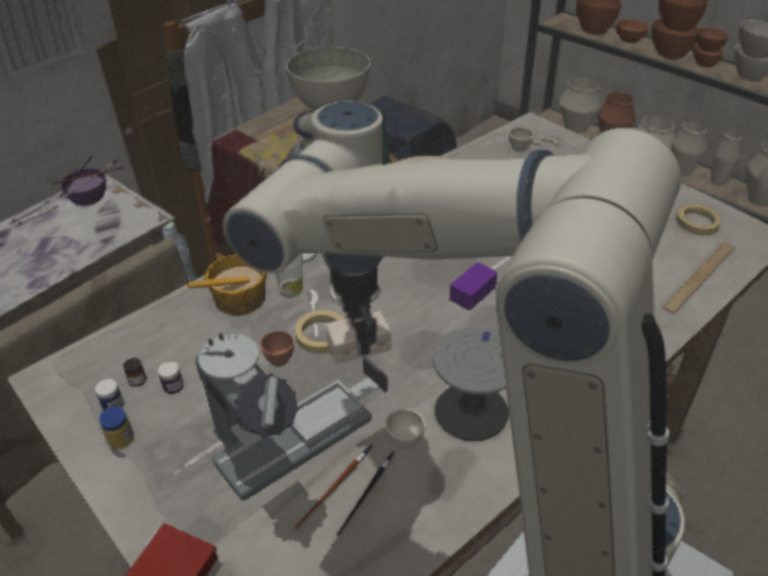

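Call:
{"fn": "step_arm", "kwargs": {"increments": "0.5 .002 .01 0 .06; 0.5 .005 .03 0 .14; 0.5 .007 .045 0 .22; 0.5 .009 .06 0 .3; 0.5 .011 .07 0 .373; 0.5 .0125 .0785 0 .373; 0.5 .0125 .0785 0 .373; 0.5 .0125 .0785 0 .373"}}

```text
clock: 7.17
ee_pos: [0.5324, 0.0405, 0.1254]
tcp_rot: [-0.653, 0.758, 0.001, -0.001]
wrist_force: [-0.4, 0.3, -5.3]
gripper_width: 0.0554
```

Run:
```python
from h import *
s=env.sense(); print(s['ee_pos'],s['tcp_rot'],s['gripper_width'],s['wrist_force'],s['clock'])
grab('wrist','w7.png')
d=grab('scene','s7.png');cv2.imwrite('pics/s7z.png',cv2.resize(cv2.cvtColor(d['img'],cv2.COLOR_RGB2BGR)[200:340,130:290],None,fx=4,fy=4,interpolation=cv2.INTER_CUBIC))
```

```text
[0.53242109 0.04051149 0.12538793] [-0.65260636  0.75769548  0.00079562 -0.00136291] 0.055443494043858996 [-0.42536664  0.31990362 -5.28593373] 7.1667
```

View pics/s7z.png

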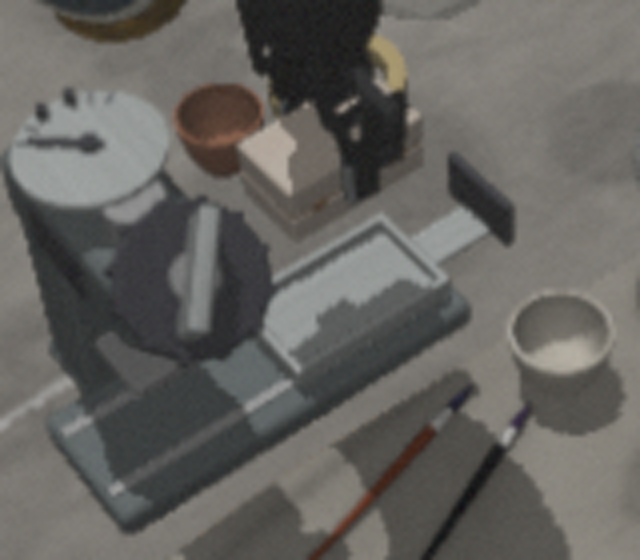

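View pics/w7.png

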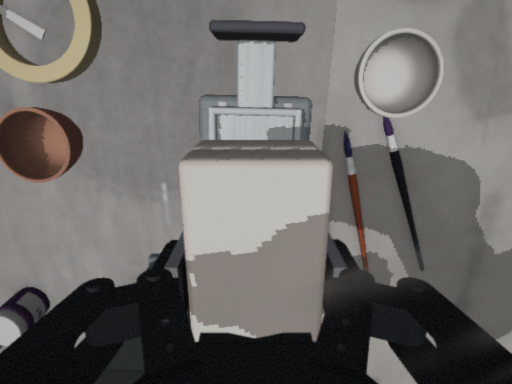

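Run:
```python
from h import *
a=cv2.imread('pics/w7.png')[10:170,170:340]
cv2.imwrite('pics/w7z.png',cv2.resize(a,None,fx=4,fy=3.7,interpolation=cv2.INTER_CUBIC))
```

```text
(no output)
```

View pics/w7z.png

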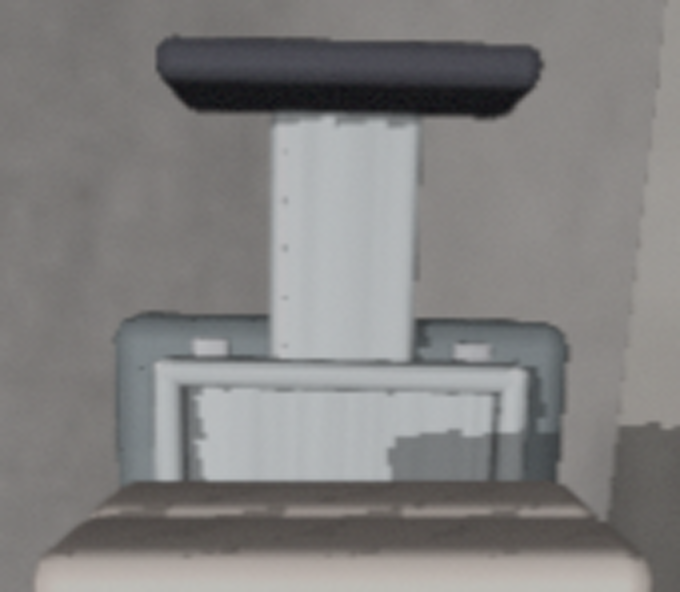

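Run:
```python
from h import *
d=ld('w7'); Z=lambda u,v:(u/4+170-.375,v/3.7+10-.36)
f=lambda u,v,z: pl(d,*Z(u,v),z)
L,Rr=f(155,363,.05),f(527,370,.05); print('rim',L,Rr,np.linalg.norm(L-Rr),(L+Rr)/2)
e=Rr-L; print('rim end ang',np.arctan2(e[1],e[0]))
P,Q=f(157,40,.077),f(541,47,.077); e=Q-P; print('pad',P,Q,np.linalg.norm(e),(P+Q)/2,np.arctan2(e[1],e[0]))
A,B=f(158,480,.05),f(524,482,.05); print('sides',np.arctan2(*(A-L)[:2][::1]),np.arctan2(*(B-Rr)[:2]))
m=(L+Rr)/2; pm=(P+Q)/2; v=(m-pm)[:2]; print('axis',v,np.linalg.norm(v),np.arctan2(v[0],v[1]))
for th in(.14,.15,.16):
  y=np.array([np.sin(th),np.cos(th)]); print(th,'tray from rim',m[:2]+.061*y,'from pad',pm[:2]+.120*y)
print('mould bot',f(130,483,.152),f(570,483,.152),'top',f(38,560,.198),f(648,560,.198))
```

```text
rim [ 0.56104957 -0.02502015  0.05      ] [ 0.48817084 -0.01258615  0.05      ] 0.07393180974900462 [ 0.52461021 -0.01880315  0.05      ]
rim end ang 2.9726075304955035
pad [ 0.54596681 -0.08126349  0.077     ] [ 0.4834664  -0.07076219  0.077     ] 0.06337647540774728 [ 0.51471661 -0.07601284  0.077     ] 2.9751277627566854
sides 0.16742114345630377 0.13200791081584165
axis [0.0098936  0.05720969] 0.058058869815545165 0.17124202755373202
0.14 tray from rim [0.53312234 0.04160003] from pad [0.53146178 0.04281308]
0.15 tray from rim [0.53372593 0.04151189] from pad [0.53264918 0.04263969]
0.16 tray from rim [0.53432862 0.04141771] from pad [0.53383479 0.04245443]
mould bot [ 0.55145733 -0.01398219  0.152     ] [ 0.4985064  -0.00601992  0.152     ] top [ 0.55188148 -0.01425418  0.198     ] [ 0.49995408 -0.00643598  0.198     ]
```

Wrist view: the tray rim end and paddle agree, giving a tray centre of (0.534, 0.0415) and yaw -0.16. The mould centre is (0.5333, 0.0394). I'm correcting by +1 mm and +2 mm and lowering to just above the rim.

Call:
{"fn": "step_arm", "kwargs": {"increments": "0.5 .001 .002 -.01 -.011; 0.5 .001 .002 -.03 -.011; 0.5 .001 .002 -.05 -.011; 0.5 .001 .002 -.07 -.011; 0.5 .001 .002 -.085 -.011; 0.5 .001 .002 -.095 -.011; 0.5 .001 .002 -.095 -.011; 0.5 .001 .002 -.095 -.011"}}

```text
clock: 7.93
ee_pos: [0.5344, 0.0421, 0.0318]
tcp_rot: [-0.649, 0.761, -0.0, -0.0]
wrist_force: [0.3, -0.1, -4.0]
gripper_width: 0.055
```

Run:
```python
from h import *
s=env.sense(); print(s['ee_pos'],s['gripper_width'],s['wrist_force'],s['clock'])
d=grab('wrist','w8.png')
a=cv2.imread('pics/w8.png')[60:220,150:360]
d=grab('scene','s8.png');b=cv2.cvtColor(d['img'],cv2.COLOR_RGB2BGR)[220:310,170:290]
cv2.imwrite('pics/c8.png',np.vstack([cv2.resize(a,(600,400),interpolation=2),cv2.resize(b,(600,400))])[:,:][:800])
cv2.imwrite('pics/w8z.png',cv2.resize(a,None,fx=3.7,fy=3.7,interpolation=2)); cv2.imwrite('pics/s8z.png',cv2.resize(b,None,fx=6,fy=6,interpolation=2))
```

```text
[0.53438691 0.04212548 0.03179573] 0.05501587468591963 [ 0.27325015 -0.14790266 -3.95212056] 7.9333
```

View pics/w8z.png

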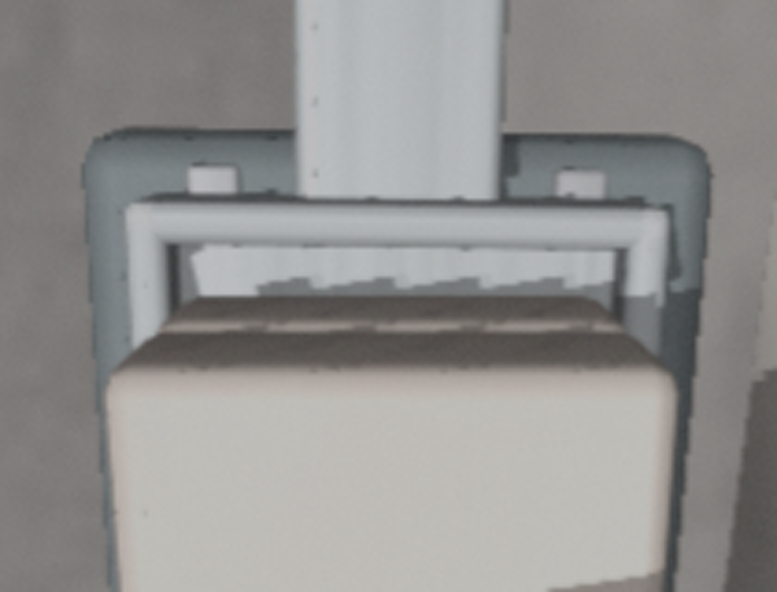

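View pics/s8z.png

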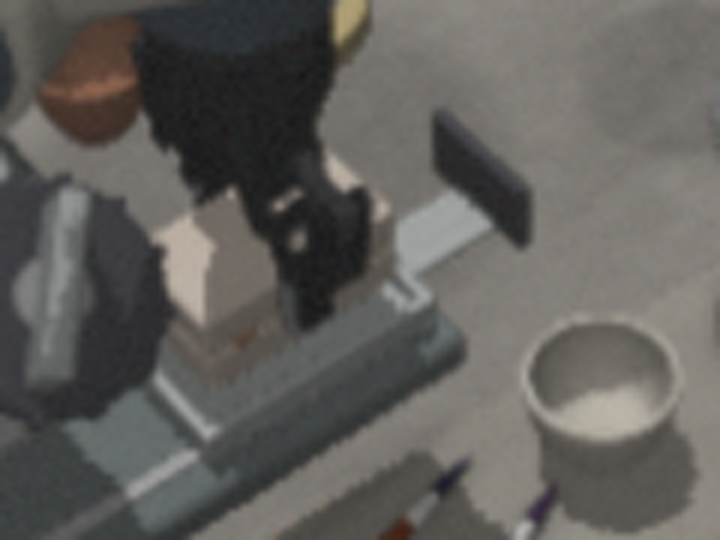

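Run:
```python
from h import *
d=ld('w8'); f=lambda u,v,z: pl(d,u/3.7+150-.36,v/3.7+60-.36,z)
L,R=f(128,205,.05),f(668,208,.05); e=R-L; print('rim',L,R,np.linalg.norm(e),np.arctan2(e[1],e[0])-np.pi,(L+R)/2)
l,r=f(165,330,.05),f(626,330,.05); print('inner sides',l,r,np.linalg.norm(l-r))
zb=.0318+.0267
a,b=f(107,375,zb+.046),f(672,372,zb+.046); e=b-a; print('mould top',a,b,np.linalg.norm(e),np.arctan2(e[1],e[0])-np.pi,(a+b)/2)
a,b=f(190,298,zb),f(605,298,zb); print('bot',a,b,(a+b)/2)
th=-.16; y=np.array([.16,.987]); print('tray',((L+R)/2)[:2]+.061*y)
```

```text
rim [ 0.56076692 -0.02529901  0.05      ] [ 0.48835888 -0.01330201  0.05      ] 0.07339518109279553 -0.16419437036717532 [ 0.5245629  -0.01930051  0.05      ]
inner sides [ 0.55946579 -0.00766839  0.05      ] [0.49569491 0.00254002 0.05      ] 0.06458278668425384
mould top [ 0.55331814 -0.01285185  0.1045    ] [ 0.50142339 -0.00483294  0.1045    ] 0.052510653890965944 -0.15331014432182544 [ 0.52737077 -0.0088424   0.1045    ]
bot [ 0.55336958 -0.01263124  0.0585    ] [ 0.49949436 -0.00400724  0.0585    ] [ 0.52643197 -0.00831924  0.0585    ]
tray [0.5343229  0.04090649]
```

The mould centre (0.535, 0.041) is within 1 mm of the tray centre (0.534, 0.041). Lowering and releasing.

Call:
{"fn": "step_arm", "kwargs": {"increments": "0.5 0 0 -.004 0; 0.5 0 0 -.008 0; 0.5 0 0 -.012 0; 0.5 0 0 -.015 0; 0.5 0 0 -.017 0; 0.5 0 0 -.018 0; 0.5 0 0 -.018 0; 0.5 0 0 -.018 0"}}

```text
clock: 8.7
ee_pos: [0.5346, 0.0425, 0.014]
tcp_rot: [-0.649, 0.761, -0.0, 0.0]
wrist_force: [0.3, -0.6, -5.5]
gripper_width: 0.0555
```

Call:
{"fn": "step_arm", "kwargs": {"increments": "0.5 0 0 -.001 0; 0.5 0 0 -.001 0; 0.7 0 0 -.001 0; 0.7 0 0 -.001 0; 0.9 0 0 -.001 0; 1 0 0 -.001 0; 1 0 0 -.001 0; 1 0 0 -.001 0"}}

```text
clock: 9.37
ee_pos: [0.5346, 0.0425, 0.0132]
tcp_rot: [-0.649, 0.761, -0.0, 0.0]
wrist_force: [0.1, 0.2, -0.2]
gripper_width: 0.085
```

Run:
```python
from h import *
s=env.sense(); print(s['ee_pos'],s['gripper_width'],s['wrist_force'],s['clock'])
d=grab('wrist','w9.png')
a=cv2.imread('pics/w9.png')
cv2.imwrite('pics/w9z.png',cv2.resize(a,None,fx=1.5,fy=1.5,interpolation=2))
```

```text
[0.53462878 0.0425179  0.01316698] 0.0850383094908659 [ 0.07566076  0.16392843 -0.17758746] 9.3667
```

View pics/w9z.png

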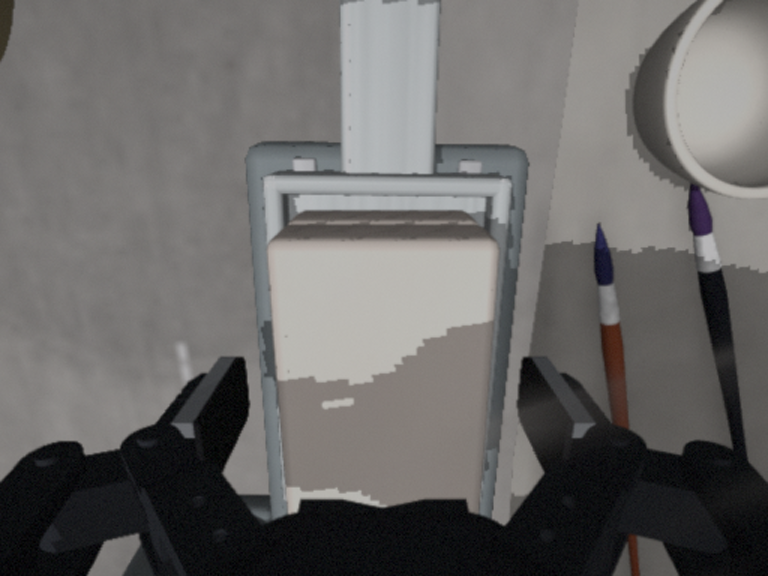

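The mould sits inside the rim and is released. Now up, back outside the paddle, jaws shutting.

Call:
{"fn": "step_arm", "kwargs": {"increments": "1 0 0 .03 0; 1 0 0 .065 0; 1 0 0 .1 0; 0.6 -.003 -.02 .11 0; 0.2 -.009 -.055 .11 0; 0 -.015 -.09 .11 0; 0 -.02 -.125 .11 0; 0 -.0252 -.154 .11 0"}}

```text
clock: 10.08
ee_pos: [0.5087, -0.1133, 0.1232]
tcp_rot: [-0.649, 0.761, -0.0, 0.0]
wrist_force: [0.6, -1.0, 0.7]
gripper_width: 0.0254
```

Call:
{"fn": "step_arm", "kwargs": {"increments": "0 0 0 -.02 0; 0 0 0 -.045 0; 0 0 0 -.07 0; 0 0 0 -.09 0; 0 0 0 -.105 0; 0 0 0 -.114 0; 0 0 0 -.114 0; 0 0 0 -.114 0"}}

```text
clock: 10.75
ee_pos: [0.5095, -0.1116, 0.0093]
tcp_rot: [-0.649, 0.761, -0.0, -0.0]
wrist_force: [0.2, -0.1, 0.5]
gripper_width: 0.0004
```

Run:
```python
from h import *
s=env.sense(); print(s['ee_pos'],s['tcp_rot'],s['gripper_width'],s['wrist_force'],s['clock'])
a=cv2.cvtColor(grab('wrist','w10.png')['img'],4); b=cv2.cvtColor(grab('scene','s10.png')['img'],4); c=cv2.cvtColor(grab('top','t10.png')['img'],4)
cv2.imwrite('pics/c10.png',np.hstack([cv2.resize(a,(400,300)),cv2.resize(b[200:320,130:290],(400,300),interpolation=2)]))
cv2.imwrite('pics/t10z.png',cv2.resize(c[150:270,120:280],(640,480),interpolation=2))
```

```text
[ 0.50946646 -0.11161134  0.00926979] [-6.49214043e-01  7.60605737e-01 -1.08078917e-04 -1.63817035e-04] 0.0003965974065388614 [ 0.20226626 -0.06727932  0.51643449] 10.75
```

View pics/c10.png

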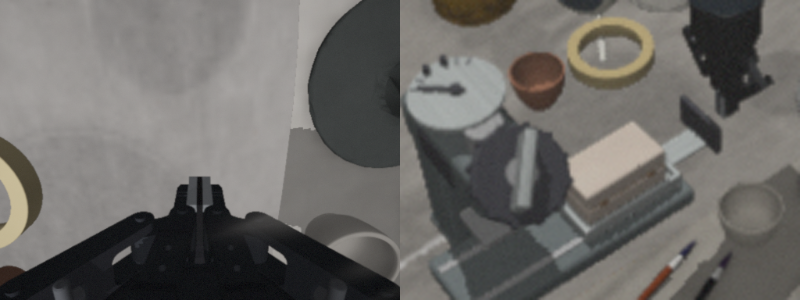

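View pics/t10z.png

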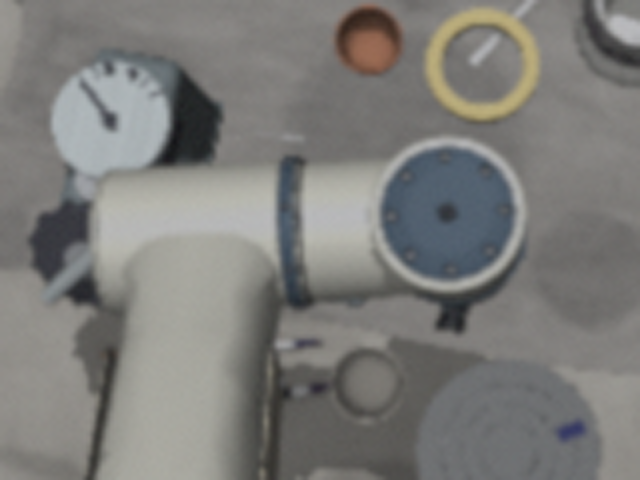

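Top and scene views: fingers shut outside the paddle, mould seated in the tray. Pushing along (0.16, 0.987).

Call:
{"fn": "step_arm", "kwargs": {"increments": "0 .001 .008 0 0; 0 .0026 .016 0 0; 0 .004 .024 0 0; 0 .0055 .034 0 0; 0 .007 .044 0 0; 0 .0088 .055 0 0; 0 .0107 .067 0 0; 0 .0127 .079 0 0"}}

```text
clock: 11.57
ee_pos: [0.5232, -0.0317, 0.0096]
tcp_rot: [-0.649, 0.76, -0.001, 0.0]
wrist_force: [3.0, -5.3, 0.1]
gripper_width: 0.0
```

Call:
{"fn": "step_arm", "kwargs": {"increments": "0 .0018 .011 0 0; 0 .0036 .022 0 0; 0 .0053 .033 0 0; 0 .007 .043 0 0; 0 .0083 .052 0 0; 0 .0094 .059 0 0; 0 .0104 .065 0 0; 0 .0112 .07 0 0"}}

```text
clock: 12.23
ee_pos: [0.5344, 0.0376, 0.0096]
tcp_rot: [-0.65, 0.76, -0.001, 0.0]
wrist_force: [5.0, -9.0, -0.0]
gripper_width: 0.0
```

Call:
{"fn": "step_arm", "kwargs": {"increments": "0 .0003 .002 0 0; 0 .0006 .004 0 0; 0 .001 .006 0 0; 0 .0013 .008 0 0; 0 .0014 .009 0 0; 0 .0016 .010 0 0; 0 .0016 .010 0 0; 0 .0016 .010 0 0"}}

```text
clock: 12.9
ee_pos: [0.5355, 0.0478, 0.0095]
tcp_rot: [-0.649, 0.76, -0.001, 0.0]
wrist_force: [2.6, -5.2, 1.3]
gripper_width: -0.0001
```

Call:
{"fn": "step_arm", "kwargs": {"increments": "0 .0001 .001 0 0; 0 .0002 .0015 0 0; 0 .0003 .002 0 0; 0 .0004 .0025 0 0; 0 .0005 .003 0 0; 0 .0006 .0035 0 0; 0 .0006 .004 0 0; 0 .0006 .004 0 0"}}

```text
clock: 13.57
ee_pos: [0.5356, 0.0491, 0.0096]
tcp_rot: [-0.649, 0.76, -0.002, -0.002]
wrist_force: [3.0, -14.0, 3.2]
gripper_width: -0.0003
```

Call:
{"fn": "step_arm", "kwargs": {"increments": "0 .0003 .002 0 0; 0 .0003 .002 0 0; 0 .0003 .002 0 0; 0 0 0 0 0; 0 -.001 -.006 0 0; 0 -.002 -.012 0 0; 0 -.0035 -.022 0 0; 0 -.0055 -.034 0 0"}}

```text
clock: 14.23
ee_pos: [0.5293, 0.018, 0.0087]
tcp_rot: [-0.649, 0.76, 0.001, 0.0]
wrist_force: [-0.3, -0.5, 0.4]
gripper_width: 0.0002
```

Call:
{"fn": "step_arm", "kwargs": {"increments": "0 -.002 -.012 0 0; 0 -.004 -.024 0 0; 0 -.006 -.036 0 0; 0 -.006 -.036 .02 0; 0 -.006 -.036 .05 0; 0 -.006 -.036 .08 0; 0 -.006 -.036 .11 0; 0 -.006 -.036 .14 0"}}

```text
clock: 14.9
ee_pos: [0.5233, -0.0194, 0.1504]
tcp_rot: [-0.649, 0.761, 0.0, -0.0]
wrist_force: [0.7, 0.7, 0.2]
gripper_width: -0.0001
```

Run:
```python
from h import *
s=env.sense(); print(s['ee_pos'],s['tcp_rot'],s['wrist_force'],s['clock'],s['joint_positions'])
a=cv2.cvtColor(grab('wrist','w11.png')['img'],4); b=cv2.cvtColor(grab('scene','s11.png')['img'],4); c=cv2.cvtColor(grab('top','t11.png')['img'],4)
cv2.imwrite('pics/c11.png',np.hstack([cv2.resize(a,(400,300)),cv2.resize(b[200:320,130:290],(400,300),interpolation=2)]))
cv2.imwrite('pics/t11z.png',cv2.resize(c[150:270,120:280],(640,480),interpolation=2))
```

```text
[ 0.52331252 -0.01940261  0.15041797] [-6.48876541e-01  7.60893694e-01  1.41290592e-04 -6.87097041e-06] [0.70370398 0.68037934 0.18248707] 14.9 [ 2.62031592e-01  2.21886296e-01 -5.16676847e-02 -2.58886135e-04
 -1.29737617e+00 -4.20543966e-01]
```

View pics/c11.png

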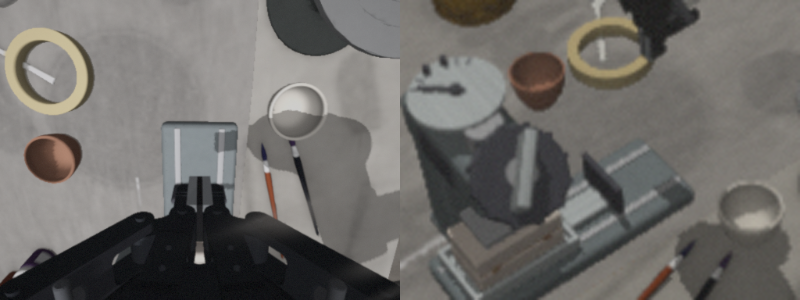

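View pics/t11z.png

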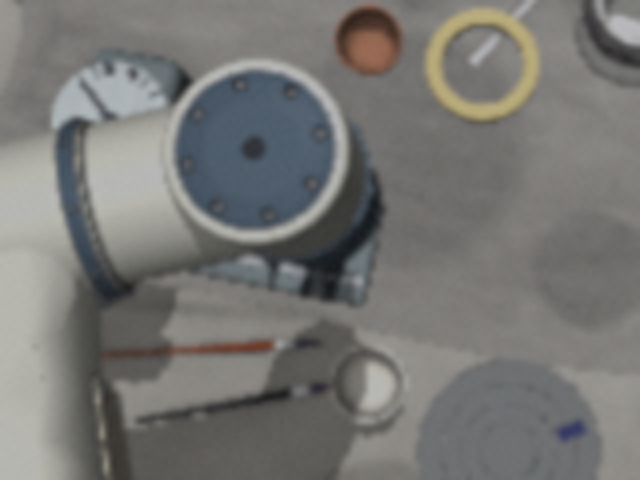

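Run:
```python
from h import *
d=ld('s11')
a=cv2.cvtColor(d['img'],4)[190:320,140:270]
cv2.imwrite('pics/s11z.png',cv2.resize(a,None,fx=4.6,fy=4.6,interpolation=2))
for p in [(585,153),(623,186)]: print(pl(d,130+(p[0]-400)/2.5,200+p[1]/2.5,.077))
```

```text
[0.56413835 0.04777387 0.077     ]
[0.50386477 0.05351294 0.077     ]
```

View pics/s11z.png

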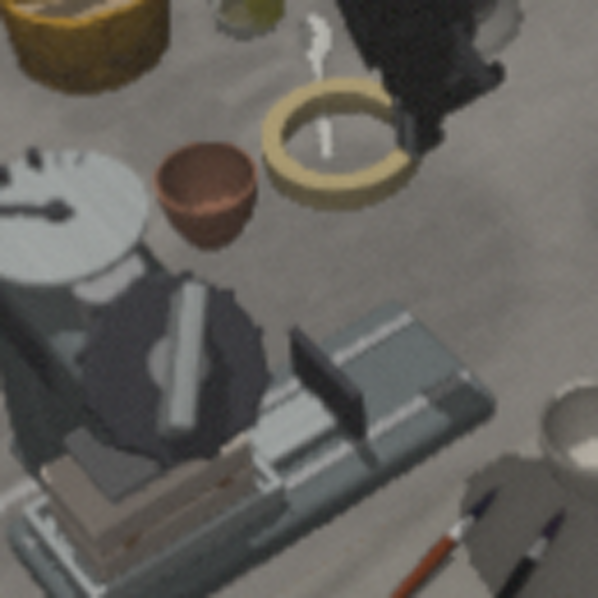

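Paddle moved 0.129 m, so the catch holds the tray at about 0.13. Now up and over the wheel, turned in line with the bar.

Call:
{"fn": "step_arm", "kwargs": {"increments": "0 0 0 .04 .1; 0 0 0 .08 .2; 0 0 .005 .12 .3; 0 -.002 .02 .14 .4; 0 -.004 .04 .15 .5; 0 -.007 .065 .15 .62; 0 -.01 .09 .15 .74; 0 -.014 .12 .15 .86"}}

```text
clock: 15.72
ee_pos: [0.5094, 0.1016, 0.2979]
tcp_rot: [0.908, -0.419, -0.001, 0.0]
wrist_force: [0.7, 0.4, -0.7]
gripper_width: 0.0
```

Call:
{"fn": "step_arm", "kwargs": {"increments": "0.4 -.003 .02 0 .01; 0.4 -.007 .04 0 .01; 0.4 -.011 .06 0 .01; 0.4 -.014 .0785 0 .01; 0.4 -.014 .0785 0 .01; 0.4 -.014 .0785 0 .01; 0.4 -.014 .0785 0 .01; 0.4 -.014 .0785 0 .01"}}

```text
clock: 16.38
ee_pos: [0.496, 0.1791, 0.2986]
tcp_rot: [0.909, -0.417, -0.0, 0.0]
wrist_force: [0.5, 0.4, 0.8]
gripper_width: 0.0343
```

Run:
```python
from h import *
s=env.sense(); print(s['ee_pos'],s['tcp_rot'],s['wrist_force'],s['clock'],s['joint_positions'])
a=cv2.cvtColor(grab('wrist','w12.png')['img'],4); b=cv2.cvtColor(grab('scene','s12.png')['img'],4)
cv2.imwrite('pics/w12z.png',cv2.resize(a,(768,576),interpolation=2))
cv2.imwrite('pics/s12z.png',cv2.resize(b[160:310,120:280],(640,600),interpolation=2))
```

```text
[0.49595647 0.17910601 0.29862357] [ 9.09026362e-01 -4.16738464e-01 -1.57082882e-04  3.17071064e-04] [0.45108211 0.44487506 0.78303251] 16.3833 [ 6.43741863e-01  2.03966026e-01  2.98701040e-01  2.64578866e-05
 -1.66623855e+00  6.73480928e-02]
```

View pics/w12z.png

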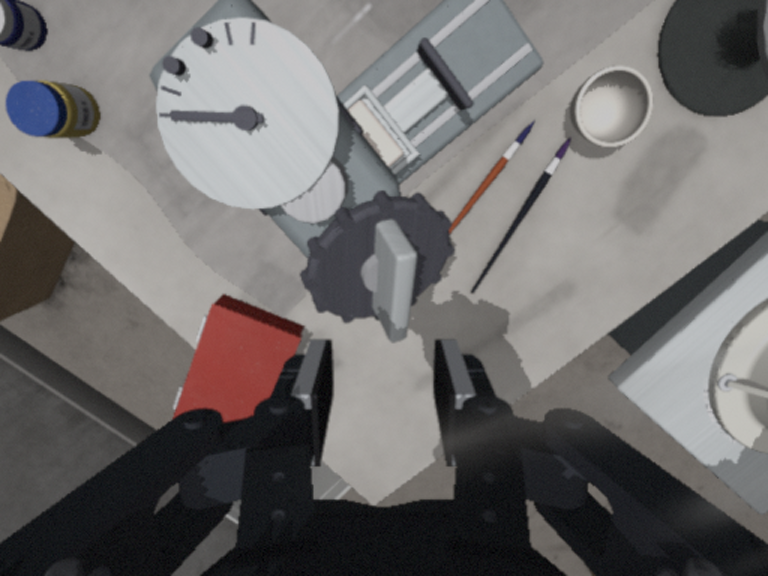

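View pics/s12z.png

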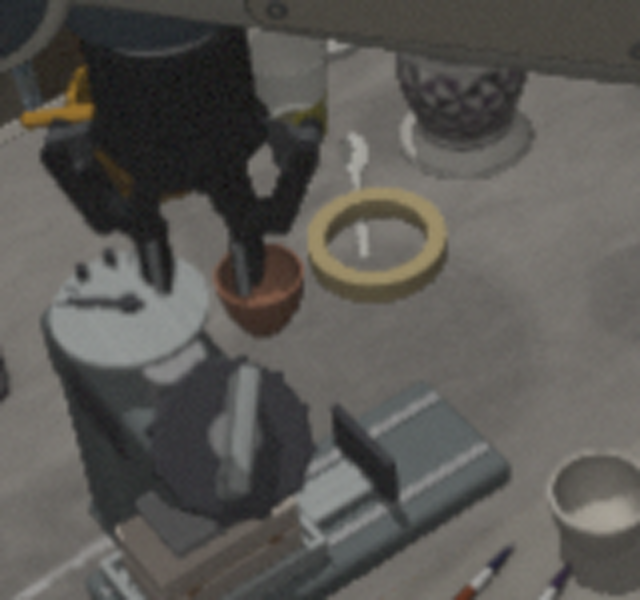

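Run:
```python
from h import *
a=cv2.imread('pics/w12.png')[120:240,190:320]; b=cv2.imread('pics/s12.png')[240:295,150:210]
cv2.imwrite('pics/w12y.png',cv2.resize(a,None,fx=5,fy=5,interpolation=2)); cv2.imwrite('pics/s12y.png',cv2.resize(b,None,fx=10,fy=10,interpolation=2))
```

```text
(no output)
```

View pics/w12y.png

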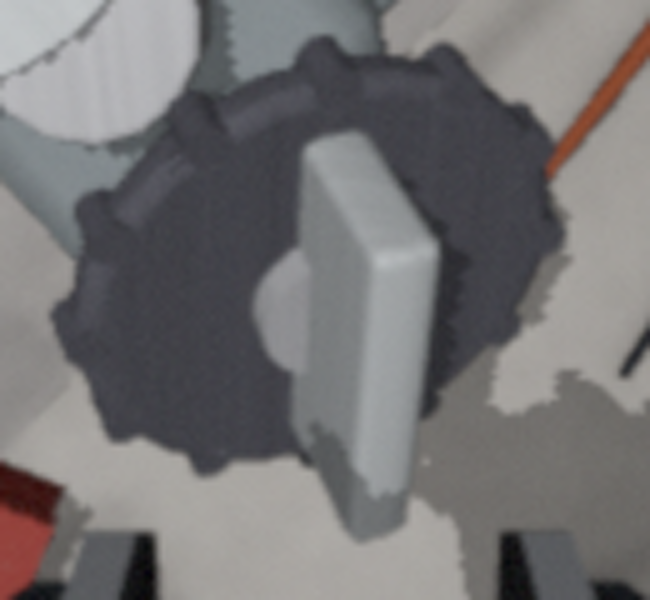

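View pics/s12y.png

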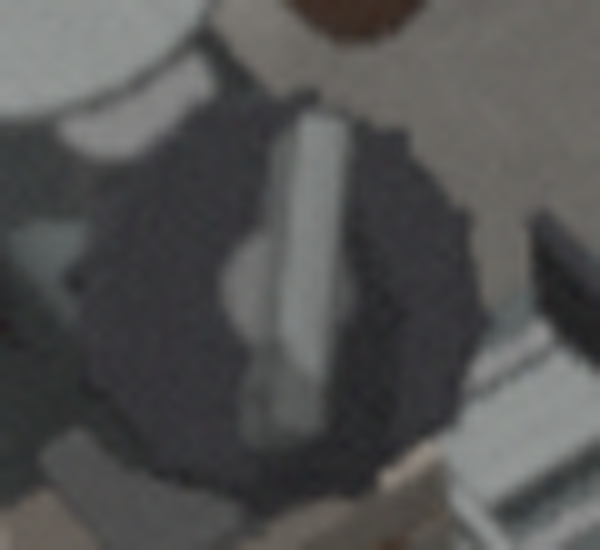

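Run:
```python
from h import *
w=ld('w12'); s=ld('s12'); t=ld('top0')
W=lambda u,v: ray(w,u/5+190-.4,v/5+120-.4); S=lambda u,v: ray(s,u/10+150-.45,v/10+240-.45); T=lambda u,v: ray(t,u/4+110-.375,v/4+150-.375)
A,ea=tri(W(406,252),S(325,118)); B,eb=tri(W(378,532),S(300,438)); print(A,ea,B,eb,np.linalg.norm(A-B))
A2,ea=tri(W(406,252),T(150,235)); B2,eb=tri(W(378,532),T(90,297)); print(A2,ea,B2,eb)
th=.16; f=np.array([-np.cos(th),np.sin(th),0]); z=np.array([0,0,np.cos(np.radians(35))])+np.sin(np.radians(35))*f
m=(A+B)/2; e=(A-B)/np.linalg.norm(A-B); print('z',z,'dot',e@z,'mid',m,'wheel_bar',m-.013*z,'yaw',np.arctan2(e[1],e[0]))
# disc centre on scene: hub; project predicted points
c=m-.013*z
x=e-(e@z)*z; x/=np.linalg.norm(x); y=np.cross(z,x)
pts=[c-.017*z+.045*(np.cos(a)*x+np.sin(a)*y) for a in np.linspace(0,2*np.pi,9)[:8]]
q=proj(w,pts); print(((q-[190,120])*5).round().tolist()); q=proj(s,pts); print(((q-[150,240])*10).round().tolist())
# wheel reference: angle of bar
```

```text
[0.4995967  0.15799343 0.25443988] 0.00012017398329582785 [0.46181331 0.20546649 0.22094869] 0.0004322424441546411 0.06930321388589775
[0.50644822 0.14960116 0.27801833] 0.009651706819277983 [0.46389392 0.20327441 0.22676363] 0.0008564696587302383
z [-0.56625031  0.09138117  0.81915204] dot 0.024549790698891516 mid [0.480705   0.18172996 0.23769428] wheel_bar [0.48806626 0.180542   0.22704531] yaw -0.8985659022292756
[[329.0, 76.0], [137.0, 186.0], [73.0, 349.0], [158.0, 451.0], [317.0, 451.0], [469.0, 364.0], [549.0, 227.0], [503.0, 102.0]]
[[292.0, 99.0], [146.0, 140.0], [73.0, 276.0], [121.0, 428.0], [261.0, 503.0], [408.0, 457.0], [476.0, 320.0], [427.0, 173.0]]
```

Wheel: the bar ends triangulate 69.3 mm apart (0.1 to 0.4 mm residuals). wheel_bar is about (0.488, 0.1805, 0.227), plan yaw -0.90, and the predicted disc outline fits in both views. I'm lining up on the axis and coming partway down.

Call:
{"fn": "step_arm", "kwargs": {"increments": "0.4 -.007 .001 0 -.04; 0.4 -.014 .0025 -.01 -.04; 0.4 -.014 .0025 -.03 -.04; 0.4 -.014 .0025 -.05 -.04; 0.4 -.014 .0025 -.065 -.04; 0.4 -.014 .0025 -.075 -.04; 0.4 -.014 .0025 -.075 -.04; 0.4 -.014 .0025 -.075 -.04"}}

```text
clock: 17.15
ee_pos: [0.4821, 0.1821, 0.2243]
tcp_rot: [0.901, -0.435, 0.0, 0.0]
wrist_force: [0.3, 0.6, 0.2]
gripper_width: 0.034
```

Run:
```python
from h import *
s=env.sense(); print(s['ee_pos'],s['tcp_rot'],s['wrist_force'],s['clock'])
a=cv2.cvtColor(grab('wrist','w13.png')['img'],4); b=cv2.cvtColor(grab('scene','s13.png')['img'],4)
cv2.imwrite('pics/c13.png',np.hstack([cv2.resize(a[50:350,80:420],(400,353),interpolation=2),cv2.resize(b[180:310,120:267],(400,353),interpolation=2)]))
```

```text
[0.48207795 0.18208706 0.22431178] [ 9.00619486e-01 -4.34608423e-01  1.86043926e-04  1.57523375e-04] [0.27815042 0.5671605  0.21490803] 17.15
```

View pics/c13.png

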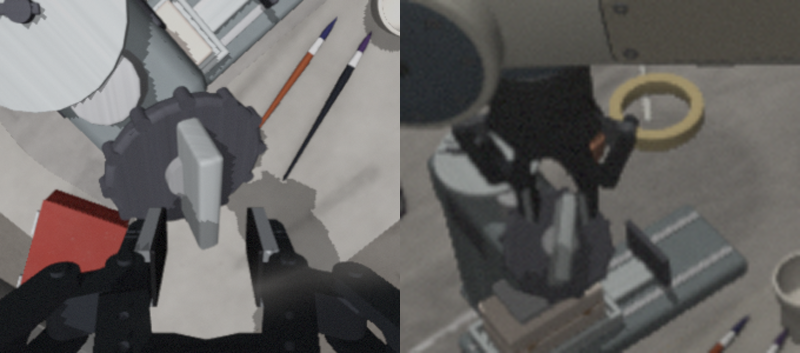

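Call:
{"fn": "step_arm", "kwargs": {"increments": "0.4 0 0 -.008 0; 0.4 0 0 -.016 0; 0.4 0 0 -.024 0; 0.4 0 0 -.03 0; 0.4 0 0 -.034 0; 0.4 0 0 -.034 0; 0.4 0 0 -.034 0; 0.4 0 0 -.034 0"}}

```text
clock: 17.92
ee_pos: [0.4821, 0.1825, 0.1903]
tcp_rot: [0.901, -0.434, 0.0, -0.0]
wrist_force: [-0.1, 1.0, 0.6]
gripper_width: 0.0342
```

Call:
{"fn": "step_arm", "kwargs": {"increments": "0 0 0 0 0; 0 0 0 0 0; 0 0 0 0 0; 0 0 0 0 0; 0 0 0 0 0; 0 0 0 0 0; 0 0 0 0 0; 0 0 0 0 0", "grip_force": 30}}

```text
clock: 18.58
ee_pos: [0.4828, 0.1831, 0.1906]
tcp_rot: [0.901, -0.434, 0.001, -0.001]
wrist_force: [3.9, 3.1, 0.7]
gripper_width: 0.0163
```

Run:
```python
from h import *
s=env.sense(); print(s['ee_pos'],s['tcp_rot'],s['wrist_force'],s['moment'],s['clock'])
a=cv2.cvtColor(grab('wrist','w14.png')['img'],4); b=cv2.cvtColor(grab('scene','s14.png')['img'],4)
cv2.imwrite('pics/c14.png',np.hstack([cv2.resize(a[50:350,80:420],(400,353),interpolation=2),cv2.resize(b[180:310,120:267],(400,353),interpolation=2)]))
```

```text
[0.48275394 0.18306691 0.19057749] [ 9.00754961e-01 -4.34325824e-01  7.22561871e-04 -1.02810592e-03] [3.9153629  3.14504514 0.71948424] [ 1.08578988 -1.82975908  0.08400784] 18.5833
```

View pics/c14.png

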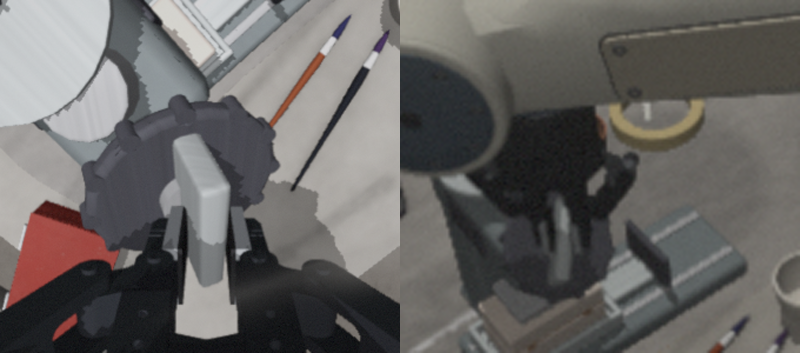

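The bar is gripped (16 mm across the slanted bar). A first small clockwise turn.

Call:
{"fn": "step_arm", "kwargs": {"increments": "0 0 0 0 -.05; 0 0 0 0 -.1; 0 0 0 0 -.15; 0 0 0 0 -.2; 0 0 0 0 -.25; 0 0 0 0 -.3; 0 0 0 0 -.35; 0 0 0 0 -.4", "grip_force": 50}}

```text
clock: 19.35
ee_pos: [0.4832, 0.1848, 0.1913]
tcp_rot: [0.796, -0.605, 0.0, -0.003]
wrist_force: [1.1, 7.3, 13.8]
gripper_width: 0.0155
```

Run:
```python
from h import *
s=env.sense(); print(s['ee_pos'],s['tcp_rot'],s['wrist_force'],s['moment'],s['clock'],s['joint_positions'][5])
a=cv2.cvtColor(grab('wrist','w15.png')['img'],4)
cv2.imwrite('pics/w15z.png',cv2.resize(a,(768,576),interpolation=2))
```

```text
[0.48322935 0.18480776 0.19131081] [ 7.96321233e-01 -6.04865846e-01  2.43366202e-04 -3.12116491e-03] [ 1.12051647  7.27728906 13.82443226] [ 3.22839375 -1.60846438  0.83849743] 19.35 -0.3956575121692935
```

View pics/w15z.png

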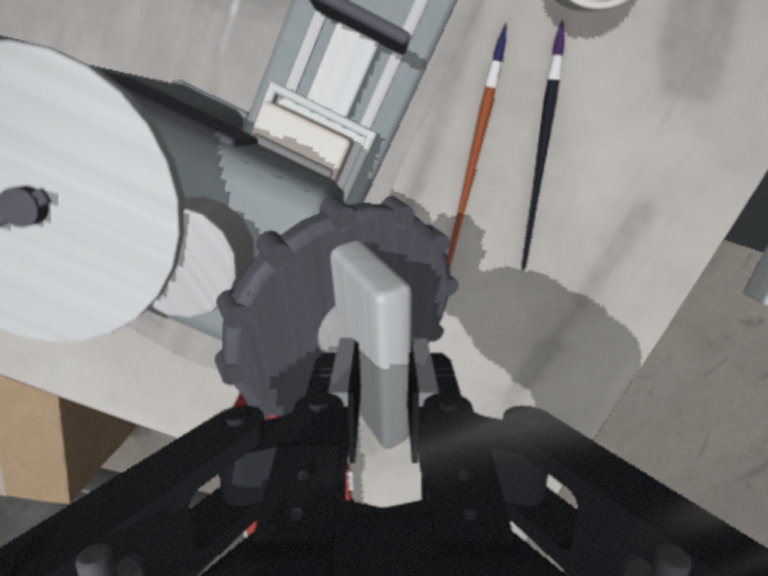

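Call:
{"fn": "step_arm", "kwargs": {"increments": "0 0 0 0 -.06; 0 0 0 0 -.12; 0 0 0 0 -.18; 0 0 0 0 -.24; 0 0 0 0 -.3; 0 0 0 0 -.36; 0 0 0 0 -.42; 0 0 0 0 -.48"}}

```text
clock: 20.07
ee_pos: [0.4837, 0.1833, 0.1951]
tcp_rot: [-0.63, 0.777, -0.001, 0.004]
wrist_force: [-4.7, 2.9, 20.6]
gripper_width: 0.0152
```

```bash
cat > g.py <<'E'
from h import *
import sys
k=sys.argv[1]
s=env.sense(); print(s['ee_pos'].round(4),s['wrist_force'].round(1),s['moment'].round(2),s['clock'],s['joint_positions'][5].round(3),s['gripper_width'])
q=s['tcp_rot']; phi=np.arctan2(2*q[0]*q[1],q[0]**2-q[1]**2)
def al(p): return np.arctan2(np.cos(p+.16)/.819,np.cos(p-1.411))
print('phi',phi,'wound',(al(phi)-al(-.90)), 'mod 2pi')
a,b,c=[cv2.cvtColor(grab(n,n[0]+k+'.png')['img'],4) for n in('wrist','scene','top')]
cv2.imwrite('pics/c%s.png'%k,np.vstack([np.hstack([cv2.resize(a,(400,300)),cv2.resize(b[180:310,120:293],(400,300),interpolation=2)]),np.hstack([cv2.resize(c[140:230,110:230],(400,300),interpolation=2),cv2.resize(b,(400,300))])]))
E
python3 g.py 16
```

```text
[0.4837 0.1833 0.1951] [-4.7  2.9 20.6] [1.06 1.04 0.59] 20.0667 -0.877 0.015231637617793734
phi -1.779733550532827 wound -5.29487098088975 mod 2pi
```

View pics/c16.png

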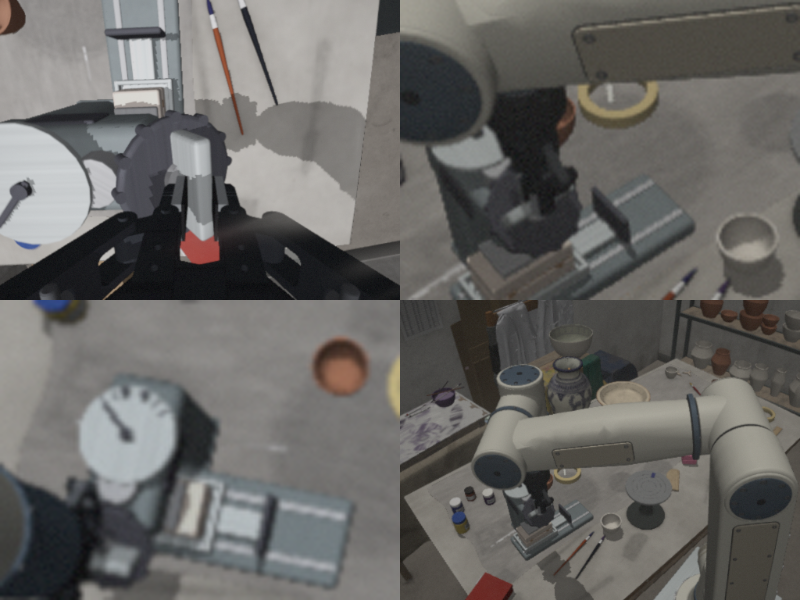

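The top view shows the dial clearly: pointer still at 0, about 0.99 rad wound. Continuing with a softer grip.

Call:
{"fn": "step_arm", "kwargs": {"increments": "0 0 0 0 -.06; 0 0 0 0 -.12; 0 0 0 0 -.18; 0 0 0 0 -.24; 0 0 0 0 -.3; 0 0 0 0 -.36; 0 0 0 0 -.42; 0 0 0 0 -.48", "grip_force": 38}}

```text
clock: 20.88
ee_pos: [0.4826, 0.1818, 0.1961]
tcp_rot: [-0.427, 0.904, -0.001, 0.003]
wrist_force: [-12.7, -1.8, 30.6]
gripper_width: 0.0152
```

```bash
python3 g.py 17
```

```text
[0.4826 0.1818 0.1961] [-12.7  -1.8  30.6] [-0.37  3.91  0.4 ] 20.8833 -1.357 0.015160010851619603
phi -2.2600599933544823 wound -4.734352709086439 mod 2pi
```

View pics/c17.png

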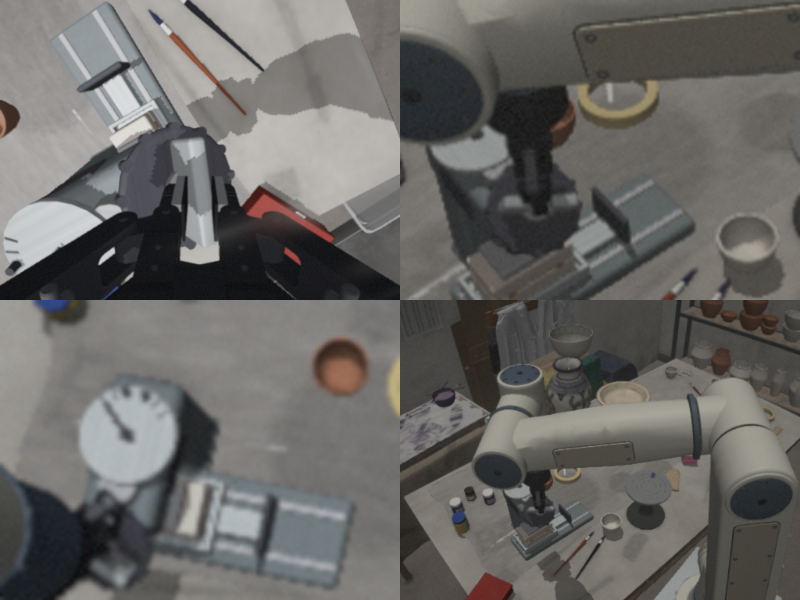

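The force is building (30 N) because the wheel tilts within the grip. I'll relax the jaws and regrip.

Call:
{"fn": "step_arm", "kwargs": {"increments": "0.4 0 0 0 0; 0.4 0 0 0 0; 0.4 0 0 0 0; 0.4 0 0 0 0; 0 0 0 0 0; 0 0 0 0 0; 0 0 0 0 0; 0 0 0 0 0"}}

```text
clock: 21.7
ee_pos: [0.4835, 0.1803, 0.1901]
tcp_rot: [-0.427, 0.904, -0.003, 0.0]
wrist_force: [5.7, -5.0, -1.1]
gripper_width: 0.0185
```

```bash
python3 g.py 18
```

```text
[0.4835 0.1803 0.1901] [ 5.7 -5.  -1.1] [-2.28 -2.48  0.06] 21.7 -1.354 0.018525219341420252
phi -2.259292289189336 wound -4.735186083933375 mod 2pi
```

View pics/c18.png

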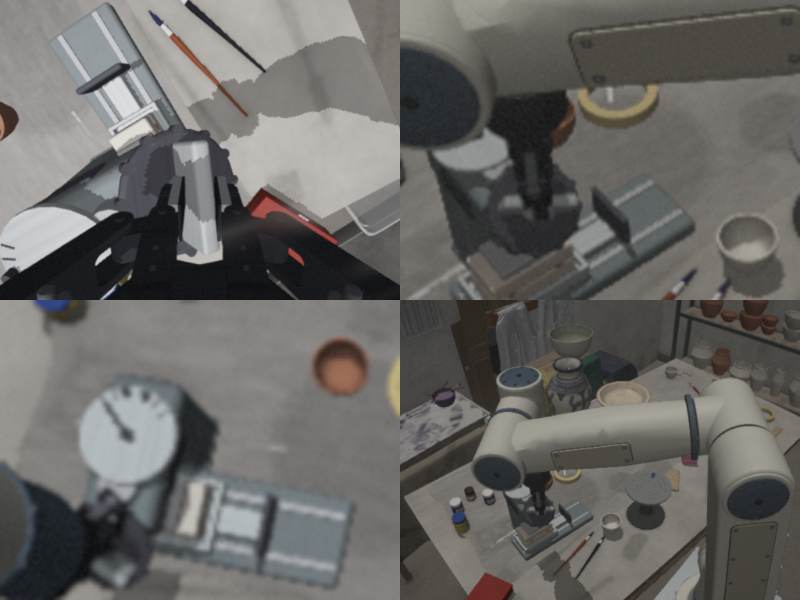

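Call:
{"fn": "step_arm", "kwargs": {"increments": "0 0 0 0 -.05; 0 0 0 0 -.1; 0 0 0 0 -.15; 0 0 0 0 -.2; 0 0 0 0 -.25; 0 0 0 0 -.3; 0 0 0 0 -.35; 0 0 0 0 -.4"}}

```text
clock: 22.52
ee_pos: [0.4815, 0.1807, 0.1919]
tcp_rot: [-0.238, 0.971, -0.001, -0.0]
wrist_force: [-7.5, -3.2, 12.1]
gripper_width: 0.0156
```

```bash
python3 g.py 19
python3 - <<'E'
from h import *
a=cv2.imread('pics/t0.png') if 0 else cv2.imread('pics/t10.png'); b=cv2.imread('pics/t19.png')
f=lambda x:cv2.resize(x[155:205,125:175],(400,400),interpolation=2)
cv2.imwrite('pics/d19.png',np.hstack([f(a),f(b)]))
E
```

```text
[0.4815 0.1807 0.1919] [-7.5 -3.2 12.1] [-1.43  2.07  0.3 ] 22.5167 -1.756 0.015635691455147586
phi -2.660629881734906 wound -4.332157036210575 mod 2pi
```

View pics/d19.png

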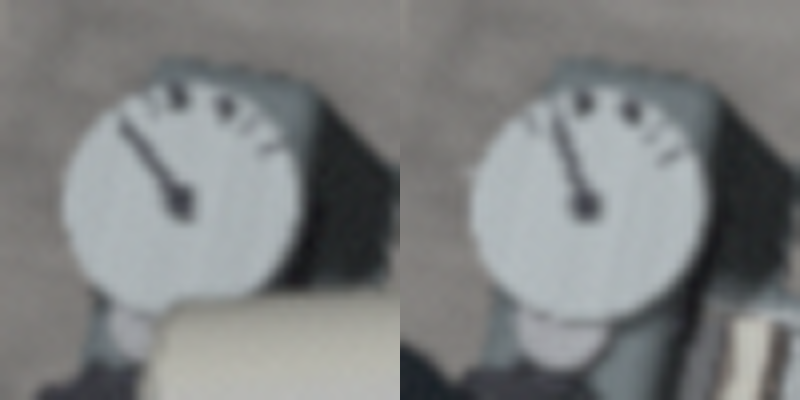

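The pointer is now at about 0.32 (the studs measure at 0.60 and 1.07, as stated). I need about 0.85 rad more of wheel.

Run:
```python
import numpy as np
al=lambda p: np.arctan2(np.cos(p+.16)/.819,np.cos(p-1.411))
for p in np.arange(-2.66,-4,-.1): print(round(p,2), round((al(p)-al(-.9))%(2*np.pi),3))
```

```text
-2.66 1.95
-2.76 2.042
-2.86 2.13
-2.96 2.216
-3.06 2.3
-3.16 2.383
-3.26 2.465
-3.36 2.547
-3.46 2.63
-3.56 2.713
-3.66 2.797
-3.76 2.884
-3.86 2.972
-3.96 3.064
```

Call:
{"fn": "step_arm", "kwargs": {"increments": "0 0 0 0 -.05; 0 0 0 0 -.1; 0 0 0 0 -.15; 0 0 0 0 -.2; 0 0 0 0 -.25; 0 0 0 0 -.3; 0 0 0 0 -.35; 0 0 0 0 -.4"}}

```text
clock: 23.33
ee_pos: [0.4808, 0.1816, 0.1918]
tcp_rot: [-0.041, 0.999, -0.001, -0.0]
wrist_force: [-10.2, 0.1, 13.8]
gripper_width: 0.0122
```

```bash
python3 g.py 20
python3 - <<'E'
from h import *
b=cv2.imread('pics/t20.png')
cv2.imwrite('pics/d20.png',cv2.resize(b[155:205,125:175],(400,400),interpolation=2))
E
```

```text
[0.4808 0.1816 0.1918] [-10.2   0.1  13.8] [-0.62  3.16  0.24] 23.3333 -2.157 0.012157163995267528
phi -3.060358451064708 wound -3.9824762737894264 mod 2pi
```

View pics/d20.png

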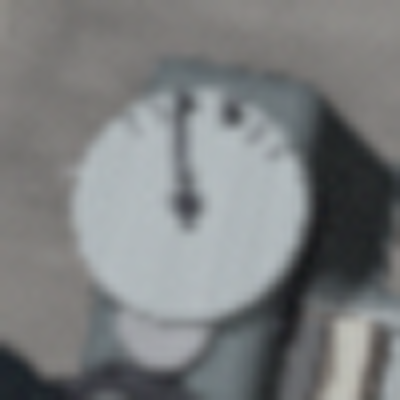

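View pics/c20.png

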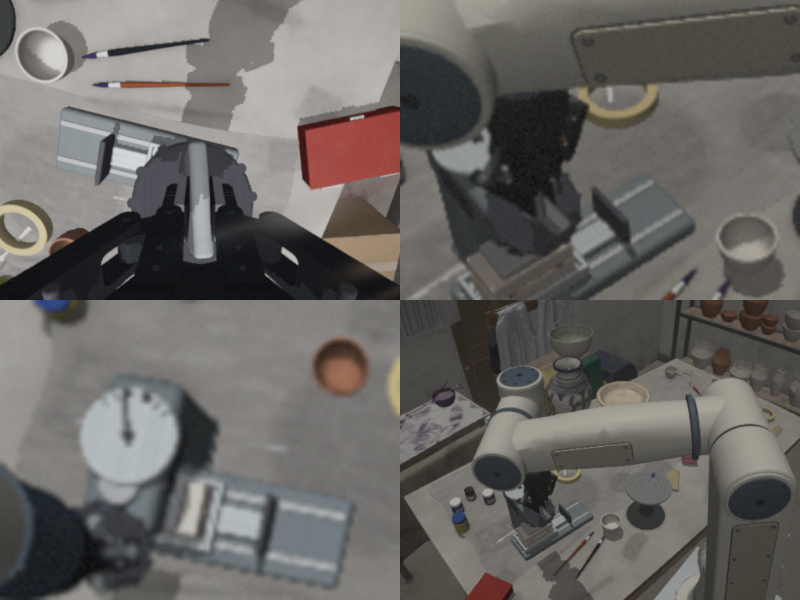

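The pointer is at about 0.57, near the first stud. One more turn.

Call:
{"fn": "step_arm", "kwargs": {"increments": "0 0 0 0 -.06; 0 0 0 0 -.12; 0 0 0 0 -.18; 0 0 0 0 -.24; 0 0 0 0 -.3; 0 0 0 0 -.36; 0 0 0 0 -.42; 0 0 0 0 -.48"}}

```text
clock: 24.15
ee_pos: [0.4814, 0.1824, 0.1908]
tcp_rot: [0.198, 0.98, -0.0, -0.0]
wrist_force: [-5.0, -0.8, 7.9]
gripper_width: 0.0109
```

```bash
python3 g.py 21
python3 - <<'E'
from h import *
b=cv2.imread('pics/t21.png')
cv2.imwrite('pics/d21.png',cv2.resize(b[155:205,125:175],(400,400),interpolation=2))
E
```

```text
[0.4814 0.1824 0.1908] [-5.  -0.8  7.9] [0.28 1.54 0.87] 24.15 -2.636 0.010870461829603665
phi 2.7433045799518574 wound -3.5872700431612836 mod 2pi
```

View pics/d21.png

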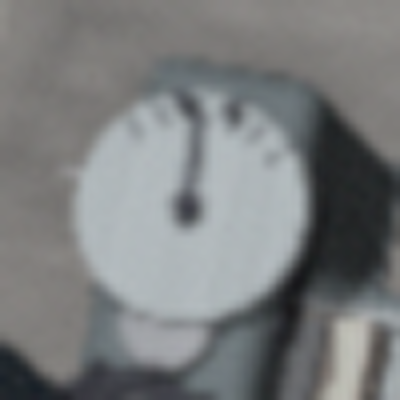

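The pointer is at about 0.80, between the studs. Releasing and lifting straight up.

Call:
{"fn": "step_arm", "kwargs": {"increments": "0.15 0 0 0 0; 0.25 0 0 0 0; 0.4 0 0 0 0; 0.4 0 0 0 0; 0.4 0 0 0 0; 0.4 0 0 .02 0; 0.4 0 0 .045 0; 0.4 0 0 .075 0"}}

```text
clock: 24.97
ee_pos: [0.481, 0.182, 0.2644]
tcp_rot: [0.197, 0.98, -0.001, -0.001]
wrist_force: [1.1, 0.4, 0.1]
gripper_width: 0.0341
```

Call:
{"fn": "step_arm", "kwargs": {"increments": "0.4 0 0 .03 0; 0.4 0 0 .06 0; 0.4 -.01 -.01 .08 0; 0.4 -.03 -.03 .08 0; 0.4 -.05 -.06 .08 0; 0.4 -.07 -.09 .08 0; 0.4 -.07 -.12 .08 0; 0.4 -.07 -.15 .08 0"}}

```text
clock: 25.63
ee_pos: [0.4109, 0.0313, 0.3457]
tcp_rot: [0.197, 0.98, 0.001, 0.001]
wrist_force: [0.8, -0.6, -0.8]
gripper_width: 0.0343
```

```bash
python3 g.py 22
python3 - <<'E'
from h import *
b=cv2.imread('pics/t22.png')
cv2.imwrite('pics/d22.png',np.hstack([cv2.resize(b[155:205,125:175],(400,400),interpolation=2),cv2.resize(b[140:290,110:260],(400,400),interpolation=2)]))
E
```

```text
[0.4109 0.0313 0.3457] [ 0.8 -0.6 -0.8] [-0.02 -0.13 -0.  ] 25.6333 -2.427 0.034285315542991336
phi 2.7458630658095893 wound -3.5894040438589636 mod 2pi
```

View pics/c22.png

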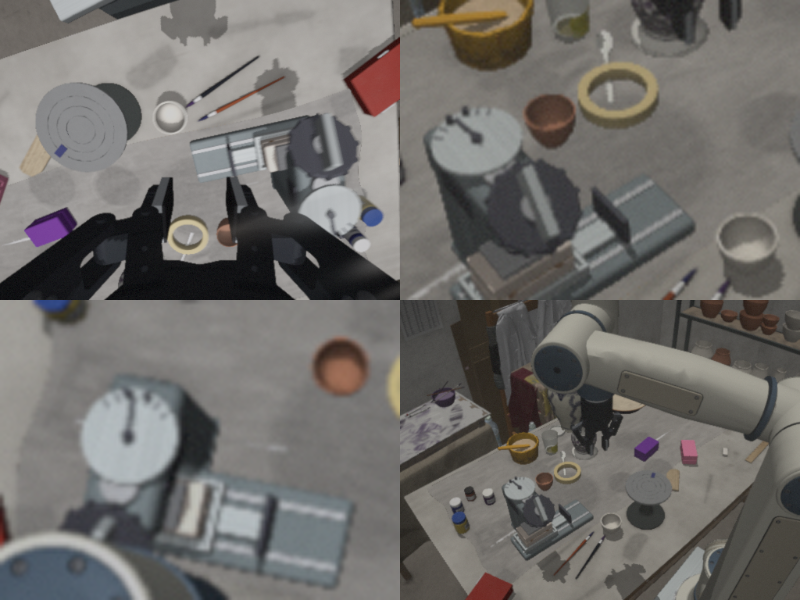

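View pics/d22.png

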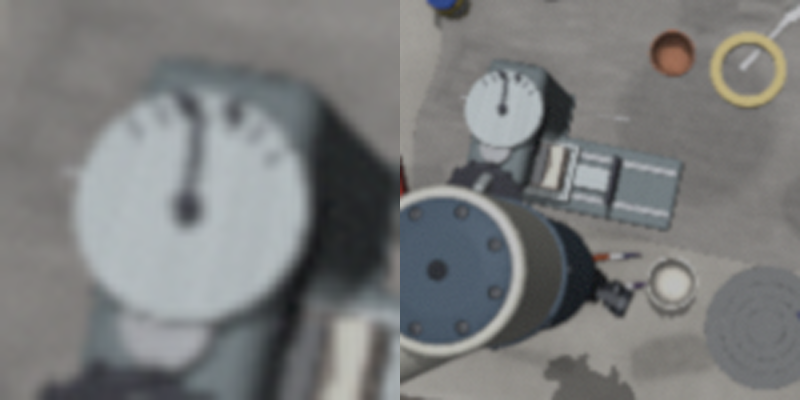

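Clear of everything: the pointer is still at about 0.80, the tray is held, the mould is flat in it and the cups are in place. Handing in.

```bash
python3 -c "
from rig import env
print(env.job_done())"
```

```text
the job is handed in; nothing more can be done
None
```

I set the mould in the tray, pushed the tray in until its catch held, wound the wheel until the dial pointer stood between the studs, and handed the job in at about 26 s. The hand-in gave no verdict, so this rests on my own checks.

**Last checks:**
- **Mould:** it was within about 1 mm of the tray's middle just before I released it. Later pictures show it flat in the tray.
- **Tray:** the paddle measured 0.129 m from where it started, which fits the catch holding at about 0.130 m.
- **Pointer:** it read about 0.80 rad before release. After release the picture looked the same, and the studs measured at 0.60 and 1.07 rad.
- **Cups and rib:** they look unmoved in the pictures, but I did not measure them again at the end.
- **Gripper:** it was open, clear of everything, and the wrist force was about 1 N or less.

**What disagreed:**
- **Finger length:** the finger ends sat about 38 mm (shut) to 51 mm (open) above the reported tool point. My first grasp therefore closed over the top of the mould without gripping it. I measured the offset in the pictures and used it for every move after that.
- **Wheel grip:** the upward force reached about 30 N while winding, because the wheel tilts within the grip. I loosened the jaws and gripped again before going on.

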